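# Start the timer and stand it up on the case

### The arm

A 6-joint arm with a two-finger parallel gripper is mounted at the origin on a cart in front of the work surface, level with it; the furniture and walls round the work are solid. World frame = base frame: x ahead of the robot, y to its left, z up, the work surface at z = 0. Lengths are in mm, angles in rad, forces in N, time in s.
With the tool pointing down it reaches from about 350 to 850 mm from the base axis. Payload 8.1 kg.
Tool frame: the origin (TCP) lies at the very end of the fingers, on their centre line; the grasp point (between the pads) lies 19 mm behind it (ctrl.grip_point_offset is the distance from the TCP to the grasp point, in mm); z points along the fingers, y is the direction in which the jaws open and shut (so a half turn about z gives the same grasp; the last joint's range is limited). The gripper opens to 85 mm and grips with 20 to 120 N. Pads are 22 mm wide; open, the fingers measure 114 mm over their backs; the gripper's body (76 mm by 85 mm) begins 54 mm behind the grasp point. The pads swing forward as they close: fully open they stand 13 mm farther back than shut.
Start: joints at [1.171, 0.13, 1.488, -0, 1.523, -0.085], TCP at [185.754, 570.527, 231.292] pointing down, gripper open.
Joint ranges: [-2.96, 2.96], [-0.89, 2.26], [0.02, 2.5], [-1.34, 4.48], [0, 2.73], [-2.66, 2.66]. Speed limits (rad/s): [2.39, 2.39, 2.79, 3.14, 3.14, 3.14].

### API

Orientations are given as a rotation vector (axis times angle).
In Python, from station import ctrl gives the robot as it stands.
- The arm moves only by the tool jog_arm, never from a script. Its argument "targets" is a list of rows, each a list of 3 entries, a list of its own where there are three numbers: the opening, from 0 (shut) to 1 (fully open), then the shift along the world's x, y, z in mm, then the turn about the world's z in rad. A call has 1 to 20 rows; each row shifts and turns the commanded pose from where the row before left it; what a row does not reach is not made up. A row lasts 1/10 s, in which the tool goes at most 50 mm and 8.59 degrees, less where a joint would pass 70% of its speed; a pose out of reach is approached as far as the arm can. A call with a gripper value outside its range is refused whole. The fingers move at their own pace and stop on an object; "grip_force" is the grip in N (left out, the last holds). Time passes only in rows, so rows that do not move let the fingers close. It gives the time, the measured TCP pose, the force and the opening at its end, in the units of the state.
- ctrl.state(): the state, without advancing time (a new reading comes with each control period).
- ctrl.camera(name): name is "scene" or "top"; returns a dict with "pixels" (420x560x3 uint8, red, green, blue), "range_z" (420x560 float32, mm along the optical axis (not along the pixel's ray), 0 where there is no reading), "fx", "fy", "cx", "cy" (pixels), "k1" (the pictures are not rectified: a ray, as slopes to the right and down, at radius r is drawn at 1 + k1 r^2 times it, then the intrinsics apply), "T" (4x4, takes a point from camera to world coordinates). Camera axes: x right, y down, z forward; pixel columns grow to the right and rows downward; lengths in mm; the calibration is good to about 2 mm. A picture is of the moment at which its call begins.
- ctrl.close_job(): hands the job in, once; it reports no verdict.
The state is a dict: "time_s": time; "joint_pos": joint angles; "dq": joint speeds; "joint_torque": joint torques, N m; "eef_pos": TCP position; "ee_rot": TCP orientation; "force": force on the tool from outside, world axes, zero at the start; "wrist_torque": the same for the moment, N m; "grip_width": finger opening in mm.
Only numpy, scipy, OpenCV 4.12 (cv2) and the standard library are available. Lean on these libraries where they do the work, as an engineer would, in place of code of your own. Each camera call takes 0.05 s, during which the arm holds its last target.

### The job

Start the timer that lies on the table by pressing the oblong key on its face fully in. Then stand it upright, digits the right way up, on its thin bottom edge in the middle of the lid of the shallow case, with its face square to the side of the case that has the opening lip and looking out over that side. Leave it standing free, and do not shift the case or disturb the two dropper bottles and the pen.

Things in the scene. Friction and masses are not known exactly. Their poses are not given: they have to be found in the camera images.
- timer: Flat squarish digital timer, 61 (x) by 63 (y) by 17 mm thick plus the key, about 80 g, loose. It starts lying on its back, face up. Origin: centre of its back; z points out of its face; x points from its bottom edge (at x = -30.5 mm) to its top edge (+30.5 mm); the digit display lies on the +x side of the key and its digits' tops point to +x. The edges are flat enough to stand on.
- timer_centre (a point): Middle of the timer's body, 8.5 mm from its back and 30.5 mm from its bottom and top edges; same axes as the timer.
- timer_front (a point): Imaginary point 200 mm straight out from the back of the timer through the middle of its face (shows which way the face looks).
- timer_key_top (a point): Middle of the outer face of the timer's oblong key in the middle of its face, 12 mm (timer x) by 30 mm (timer y), 20 mm above the timer's back when not pressed; it stands 3 mm proud of the body.
- timer_key (a joint): Travel of the key, m: 0 as sprung out, 0.0015 fully pressed (about 6 N); springs back when released.
- case: Shallow closed blue case with clear lid, 68 (x) by 112 (y) by 42 mm high, 0.5 kg, loose; the lid does not open here. Origin: centre of the underside; z up; a small lip at the middle of its -x side (the side with the opening lip, which starts turned to the robot's right) sticks out a further 6 mm at 33 mm height.
- lid_top (a point): Middle of the flat top of the case's lid, 42 mm above the table.
- green_bottle: Bystander: small dropper bottle with green cap, 24 mm wide, 67 mm high, loose; origin in its foot.
- blue_bottle: Bystander: small blue dropper bottle with white cap, 24 mm wide, 67 mm high, loose; origin in its foot.
- pen: Bystander: black marker pen, 140 mm long, 17 mm thick, lying on the table, loose; origin in its middle at the table.

How it is judged (in metres and radians):
On the way:
1. the timer's key is pressed in (value of joint timer_key above 0.001 m), for 0.1 s.
At the end, for the whole second after the job is handed in: Timer stands still on its bottom edge on the lid, upright within 0.1 rad, its centre within 20 mm (case x) and 25 mm (case y) of the lid's middle, face looking out over the lip side, square within 0.25 rad. Case, bottles and pen within 20 mm of where they were, case flat (angle between timer's own x axis and vertical below 0.1 rad and height (world z) of timer_centre between 0.069 and 0.075 m and x of timer_centre in the frame of lid_top between -0.02 and 0.02 m and y of timer_centre in the frame of lid_top between -0.025 and 0.025 m and angle between the z axis of timer and the x axis of case, either way round below 0.25 rad and x of timer_front in the frame of lid_top below -0.12 m and linear speed of timer below 0.01 m/s and angle between case's own z axis and vertical below 0.05 rad); the robot touches nothing.
It fails at once if the case is shifted by more than 20 mm (distance of case from where it was at the start of the episode above 0.02 m).
It fails at once if a bottle is disturbed (distance of any of green_bottle, blue_bottle from where it was at the start of the episode above 0.02 m or angle between any of green_bottle, blue_bottle's own z axis and vertical above 0.5 rad).
It fails at once if the pen is disturbed (distance of pen from where it was at the start of the episode above 0.02 m).
It also fails if it takes over 54 s, if anything falls off the work surface, if the arm or the gripper's body presses on something with over 40 N, if the wrist force passes 120 N, or if a joint passes its speed limit or range.

## Working session

There is one attempt and no reset: what is moved stays moved. The work goes in short steps, Python scripts to look and compute and a tool call to move; the robot and the scene stay as the last step left them, time stands still between calls to the robot, and variables do not carry over. Pictures are saved under pics/ and viewed, and the job is handed in when it is done.

Besides the shell and the picture viewer there is one more tool, called after ">>>" as name(argument=value, ...) on one line, values as JSON. jog_arm: Moves the arm, as the interface text tells. Its arguments: {"type":"object","properties":{"targets":{"type":"array"},"grip_force":{"type":"number"}},"required":["targets"]}

```bash
ls; mkdir -p pics; cat > h.py <<'E'
import numpy as np,cv2
from station import ctrl
def grab(n):
    c=ctrl.camera(n); cv2.imwrite
    return c
def world(c):
    # world xyz of all pixels
    H,W=c["range_z"].shape
    u,v=np.meshgrid(np.arange(W),np.arange(H))
    K=np.array([[c["fx"],0,c["cx"]],[0,c["fy"],c["cy"]],[0,0,1.]])
    p=np.stack([u,v],-1).reshape(-1,1,2).astype(np.float64)
    s=cv2.undistortPoints(p,K,np.array([c["k1"],0,0,0.])).reshape(H,W,2)
    z=c["range_z"]
    P=np.stack([s[...,0]*z,s[...,1]*z,z],-1)
    T=np.array(c["T"])
    return P@T[:3,:3].T+T[:3,3]
def save(c,f): cv2.imwrite("pics/"+f,c["pixels"][...,::-1])
E
python3 - <<'E'
from h import *
import pickle
for n in("scene","top"):
    c=grab(n); save(c,n+"0.png"); pickle.dump(c,open(n+"0.pkl","wb")); print(n,c["T"],c["fx"],c["k1"])
print(ctrl.state())
E
```

```text
pics
scene [[ 5.46015260e-01 -5.91257675e-01  5.93533232e-01 -8.05646421e+00]
 [-8.37774895e-01 -3.85982073e-01  3.86200808e-01 -3.74996263e+02]
 [ 7.48995671e-04 -7.08118776e-01 -7.06092939e-01  8.14567393e+02]
 [ 0.00000000e+00  0.00000000e+00  0.00000000e+00  1.00000000e+00]] 414.72695947836814 0.04073014946099733
top [[ 1.36595152e-01 -9.69487255e-01  2.03558902e-01  3.05930836e+02]
 [-9.90625563e-01 -1.34024580e-01  2.64273736e-02 -1.15938178e+01]
 [ 1.66089445e-03 -2.05260503e-01 -9.78705966e-01  1.38319922e+03]
 [ 0.00000000e+00  0.00000000e+00  0.00000000e+00  1.00000000e+00]] 456.3356967455018 -0.007411189746085211
{'time_s': 0.1, 'joint_pos': array([ 1.17059573e+00,  1.31096817e-01,  1.48916440e+00,  2.31211006e-05,
        1.52298078e+00, -8.54358884e-02]), 'dq': array([ 0.00053615, -0.00224195, -0.00341828, -0.00237735, -0.00047914,
        0.00017913]), 'joint_torque': array([ 1.35439976e-03, -5.70945168e+01, -5.01943231e+01, -5.94953326e-05,
        7.99393456e-03, -4.03730860e-05]), 'eef_pos': array([185.55758371, 570.07704214, 230.34592925]), 'ee_rot': array([-4.92328576e-01, -3.10235045e+00,  2.50572050e-03]), 'force': array([-0.25059402,  0.16138934,  0.15189139]), 'wrist_torque': array([ 0.01206914, -0.04016372,  0.03215438]), 'grip_width': 85.03611550876548}
```

View pics/scene0.png

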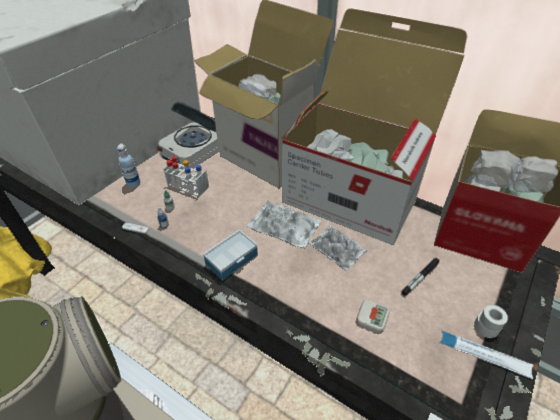

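View pics/top0.png

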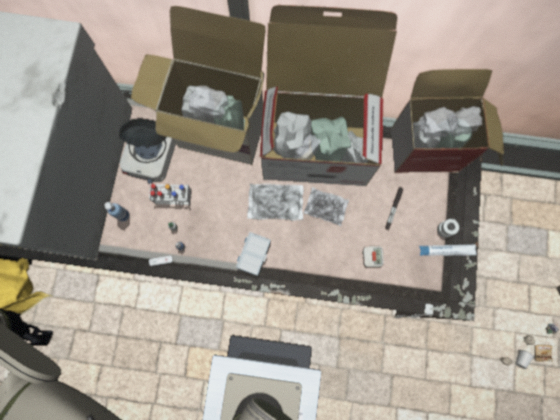

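```bash
python3 - <<'E'
from h import *
import pickle
out=[]
for n,(a,b) in {"scene":((373,316),(230,253)),"top":((373,257),(254,254))}.items():
    c=pickle.load(open(n+"0.pkl","rb")); W=world(c)
    row=[]
    for (u,v) in(a,b):
        r=32
        row.append(cv2.resize(c["pixels"][v-r:v+r,u-r:u+r,::-1],(400,300) if 0 else (300,300),interpolation=cv2.INTER_CUBIC))
    out.append(np.hstack(row))
    for p in [a,b]: print(n,p,W[p[1],p[0]])
cv2.imwrite("pics/crop0.png",np.vstack(out))
c=pickle.load(open("scene0.pkl","rb")); W=world(c)
for nm,(u,v,r) in dict(timer=(373,316,22),case=(230,253,36),pen=(420,276,24),grn=(168,198,9),blu=(161,217,9)).items():
    q=W[v-r:v+r,u-r:u+r].reshape(-1,3)
    z0=np.median(q[:,2][q[:,2]<8]) if (q[:,2]<8).any() else 0
    m=(q[:,2]>z0+7)&(q[:,2]<80); q=q[m]
    print(nm,z0,len(q),q.min(0).round(),q.max(0).round(),q.mean(0).round(1), np.percentile(q[:,2],[50,90]))
E
```

```text
scene (373, 316) [ 489.05135764 -277.88497578   21.99176611]
scene (230, 253) [443.87915505  73.28485614  44.34682098]
top (373, 257) [ 495.068167   -274.17385692   16.57845652]
top (254, 254) [452.08332485  78.98593864  45.01405189]
timer 0.5780981633060946 746 [ 463. -308.    8.] [ 531. -242.   23.] [ 493.5 -276.1   17.1] [17.26073271 19.83690736]
case 0.91667038631374 1598 [394.  38.   8.] [608. 128.  47.] [456.7  77.1  36.2] [42.12443078 44.56528224]
pen 0.7719675540686239 324 [ 587. -347.    8.] [ 726. -305.   20.] [ 655.3 -326.5   14.1] [14.16000403 16.83870789]
grn 0.957732738479308 124 [494. 324.  11.] [516. 345.  68.] [502.5 332.7  38. ] [38.04163085 57.68146299]
blu 1.0286982708215078 142 [436. 292.   8.] [497. 340.  66.] [447.5 299.7  35.5] [36.74164409 56.91087891]
```

View pics/crop0.png

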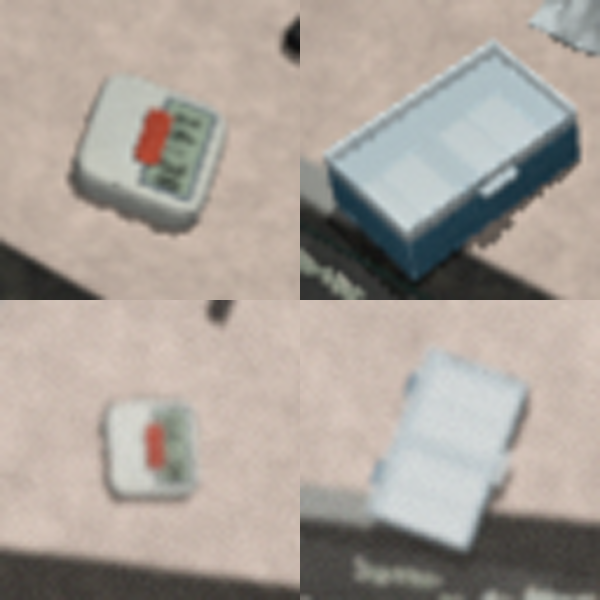

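The crops show the timer with its red key at scene px (373,316), display on the right-hand side (digit tops towards world −y). The case's lip is on its right-hand long side (white tab near scene px (240,260)).

```bash
cat >> h.py <<'E'
def rect(q):
    (c,s,a)=cv2.minAreaRect(q[:,:2].astype(np.float32)); return np.round(c,1),np.round(s,1),a
def region(c,W,x,y,z):
    m=(W[...,0]>x[0])&(W[...,0]<x[1])&(W[...,1]>y[0])&(W[...,1]<y[1])&(W[...,2]>z[0])&(W[...,2]<z[1])&(c["range_z"]>0)
    return m
E
python3 - <<'E'
from h import *
import pickle
for n in("scene","top"):
    c=pickle.load(open(n+"0.pkl","rb")); W=world(c)
    t=region(c,W,(440,545),(-330,-225),(11,30)); print(n,"timer",rect(W[t]),W[t].mean(0).round(1),np.median(W[t][:,2]))
    k=t&(c["pixels"][...,0]>150)&(c["pixels"][...,1]<110); print(" key",k.sum(),rect(W[k]),W[k].mean(0).round(1))
    g=c["pixels"].astype(int)
    tb=region(c,W,(380,540),(-340,-180),(-8,6)); print(" table z",np.median(W[tb][:,2]))
    b=region(c,W,(380,540),(0,150),(38,52)); print(" case",rect(W[b]),W[b].mean(0).round(1),np.median(W[b][:,2]))
    print(cv2.boxPoints(cv2.minAreaRect(W[b][:,:2].astype(np.float32))).round(0).tolist())
    print(cv2.boxPoints(cv2.minAreaRect(W[t][:,:2].astype(np.float32))).round(0).tolist())
E
```

```text
scene timer (array([ 496.8, -274.9]), array([63.9, 61.5]), 7.598941326141357) [ 494.3 -275.8   17.4] 17.380787037518473
 key 52 (array([ 498.7, -274.7]), array([29.1,  9.8]), 8.845468521118164) [ 497.8 -274.7   20.1]
 table z 0.4631035711250888
 case (array([455.6,  81.6]), array([ 73.6, 113.6]), 77.98077392578125) [453.3  81.9  43. ] 43.05643372834896
[[392.0, 57.0], [503.0, 34.0], [519.0, 106.0], [408.0, 129.0]]
[[461.0, -249.0], [469.0, -310.0], [532.0, -301.0], [524.0, -240.0]]
top timer (array([ 498.7, -274.7]), array([61. , 60.8]), 8.325958251953125) [ 498.4 -273.8   17. ] 16.91378556008101
 key 23 (array([ 498.3, -276. ]), array([24.4,  7.3]), 9.676457405090332) [ 498.4 -276.    19.6]
 table z -0.6939526278003996
 case (array([456.9,  83.4]), array([ 68.7, 111.8]), 77.06623840332031) [456.4  83.4  42.5] 42.215212259680015
[[395.0, 62.0], [504.0, 37.0], [519.0, 104.0], [410.0, 129.0]]
[[464.0, -249.0], [473.0, -309.0], [533.0, -300.0], [524.0, -240.0]]
```

```bash
python3 - <<'E'
from h import *
from scipy.spatial.transform import Rotation as R
s=ctrl.state(); M=R.from_rotvec(s["ee_rot"]).as_matrix(); print(M.round(3)); print(np.degrees(np.arctan2(M[1,1],M[0,1])), s["joint_pos"])
E
```

```text
[[-0.951  0.31  -0.001]
 [ 0.31   0.951 -0.002]
 [ 0.    -0.002 -1.   ]]
71.96525413397028 [ 1.17059573e+00  1.31096817e-01  1.48916440e+00  2.31211006e-05
  1.52298078e+00 -8.54358884e-02]
```

>>> jog_arm(targets=[[0,[18,-28,0],-0.14],[0,[18,-28,0],-0.14],[0,[18,-28,0],-0.14],[0,[18,-28,0],-0.14],[0,[18,-28,0],-0.14],[0,[18,-28,0],-0.14],[0,[18,-28,0],-0.14],[0,[18,-28,0],-0.14],[0,[18,-28,0],-0.14],[0,[18,-28,0],-0.14],[0,[18,-28,0],-0.14],[0,[18,-28,0],-0.14],[0,[18,-28,0],-0.14],[0,[18,-28,0],-0.14],[0,[18,-28,0],-0.14],[0,[3,-28,0],-0.14],[0,[3,-28,0],-0.14],[0,[3,-28,0],-0.14],[0,[3,-28,0],-0.14],[0,[3,-28,0],-0.14]])

```text
time_s: 2.1
eef_pos: [470.5, 9.4, 230.9]
ee_rot: [-3.141, -0.033, 0.001]
force: [-0.1, 0.2, -0.3]
grip_width: -0.2
```

>>> jog_arm(targets=[[0,[2.5,-26,-10],-0.133],[0,[2.5,-26,-10],-0.133],[0,[2.5,-26,-10],-0.133],[0,[2.5,-26,-10],-0.133],[0,[2.5,-26,-10],-0.133],[0,[2.5,-26,-10],-0.133],[0,[2.5,-26,-10],-0.133],[0,[2.5,-26,-15],-0.133],[0,[2.5,-26,-15],-0.133],[0,[2.5,-26,-15],-0.133],[0,[2.5,-26,-15],-0.133],[0,[0,0,-15],0],[0,[0,0,-15],0],[0,[0,0,-15],0],[0,[0,0,0],0]])

```text
time_s: 3.6
eef_pos: [496.5, -273.3, 53.2]
ee_rot: [2.368, -2.064, -0.008]
force: [-0.4, 0.6, -0.1]
grip_width: -0.3
```

```bash
python3 - <<'E'
from h import *
c=grab("scene"); u,v,r=373,310,60
cv2.imwrite("pics/s1.png",cv2.resize(c["pixels"][v-r:v+r,u-r:u+r,::-1],(600,600),interpolation=cv2.INTER_CUBIC))
s=ctrl.state(); print(s["joint_pos"],s["eef_pos"],s["force"])
E
```

```text
[-5.93811750e-01  2.02512332e-01  1.74357754e+00  1.37118308e-04
  1.19869418e+00  2.41129079e+00] [ 497.26638757 -273.86850642   54.7000557 ] [-0.04993126  0.28058819 -0.05313629]
```

View pics/s1.png

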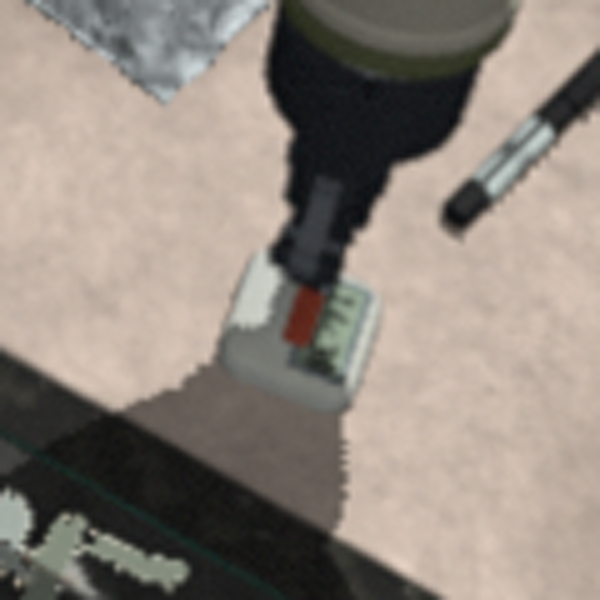

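The closed fingers are above the red key (crop px ~(305,285)), lined up with it. Now I press.

>>> jog_arm(targets=[[0,[0.5,-1,-15],0],[0,[0,0,-13],0],[0,[0,0,-3],0],[0,[0,0,-2],0],[0,[0,0,-1],0],[0,[0,0,-1],0],[0,[0,0,0],0]])

```text
time_s: 4.35
eef_pos: [499.0, -276.7, 21.6]
ee_rot: [-2.366, 2.067, -0.001]
force: [0.8, -0.9, -0.6]
grip_width: 0.1
```

>>> jog_arm(targets=[[0,[0,0,-1],0],[0,[0,0,-1],0],[0,[0,0,0],0]])

```text
time_s: 4.65
eef_pos: [499.0, -276.7, 19.5]
ee_rot: [-2.366, 2.067, -0.001]
force: [0.2, -1.0, 0.5]
grip_width: 0.4
```

>>> jog_arm(targets=[[0,[0,0,-1],0],[0,[0,0,0],0]])

```text
time_s: 4.85
eef_pos: [499.0, -276.7, 18.7]
ee_rot: [-2.366, 2.067, -0.001]
force: [-1.2, 1.0, 5.4]
grip_width: -0.1
```

>>> jog_arm(targets=[[0,[0,0,-1],0],[0,[0,0,0],0]])

```text
time_s: 5.05
eef_pos: [499.1, -276.7, 18.3]
ee_rot: [-2.366, 2.067, -0.001]
force: [-3.0, 2.7, 9.7]
grip_width: 0.3
```

>>> jog_arm(targets=[[0,[0,0,-0.7],0],[0,[0,0,0],0],[0,[0,0,0],0]])

```text
time_s: 5.35
eef_pos: [499.1, -276.7, 18.2]
ee_rot: [2.366, -2.067, 0.001]
force: [-5.2, 2.9, 15.4]
grip_width: 0.1
```

>>> jog_arm(targets=[[0,[0,0,5],0],[0,[0,0,15],0],[1,[0,0,18],0],[1,[1,-9,0],0],[1,[1,-9,0],0],[1,[0,0,0],0],[1,[0,0,0],0],[1,[0,0,0],0],[1,[0,0,0],0],[1,[0,0,0],0]])

```text
time_s: 6.35
eef_pos: [500.6, -294.2, 54.3]
ee_rot: [-2.366, 2.067, 0.001]
force: [0.7, -0.8, -0.0]
grip_width: 85.2
```

```bash
python3 - <<'E'
from h import *
c=grab("scene"); u,v,r=373,310,60
cv2.imwrite("pics/s2.png",cv2.resize(c["pixels"][v-r:v+r,u-r:u+r,::-1],(600,600),interpolation=cv2.INTER_CUBIC))
s=ctrl.state(); print(s["joint_pos"],s["eef_pos"],s["force"],s["grip_width"])
W=world(c);k=region(c,W,(440,545),(-330,-225),(11,30))&(c["pixels"][...,0]>110)&(c["pixels"][...,1]<90); print(" key",k.sum(),rect(W[k]),W[k].mean(0).round(1))
E
```

```text
[-6.19600495e-01  2.32856754e-01  1.70893164e+00  8.22847975e-06
  1.20015549e+00  2.38716471e+00] [ 500.66709932 -294.23471481   54.3994584 ] [-0.05174693  0.30332654  0.00055705] 85.32117730335095
 key 32 (array([ 497.6, -273.2]), array([26.1,  6.5]), 8.538463592529297) [ 498.1 -273.3   20.5]
```

View pics/s2.png

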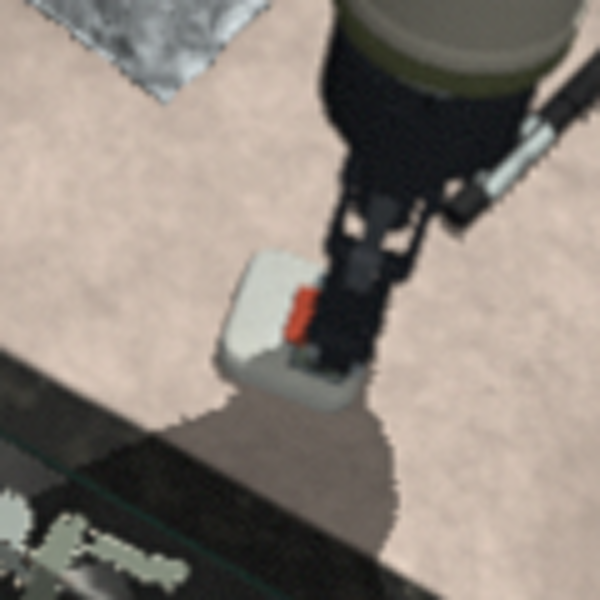

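The picture shows the open fingers over the display half; key at crop px (300,315), timer unmoved. Now lower.

>>> jog_arm(targets=[[1,[0,0,-20],0],[1,[0,0,-20],0],[1,[0,0,-10],0],[1,[0,0,-4],0],[1,[0,0,0],0],[1,[0,0,0],0]])

```text
time_s: 7.0
eef_pos: [501.3, -294.8, 1.5]
ee_rot: [-2.366, 2.067, -0.002]
force: [-0.3, 0.8, 0.5]
grip_width: 85.2
```

>>> jog_arm(grip_force=20, targets=[[1,[0,0,-2],0],[0.7,[0,0,0],0],[0.6,[0,0,0],0],[0.6,[0,0,0],0],[0.6,[0,0,0],0],[0.6,[0,0,0],0]])

```text
time_s: 7.6
eef_pos: [501.1, -294.7, -0.9]
ee_rot: [-2.366, 2.067, -0.001]
force: [-1.6, 0.5, 5.5]
grip_width: 62.3
```

>>> jog_arm(targets=[[0.6,[0,0,3],0],[0.6,[0,1,5],0],[0.6,[0,1,5],0],[0.6,[0,1,5],0],[0.6,[0,0,0],0]])

```text
time_s: 8.1
eef_pos: [501.4, -291.7, 17.7]
ee_rot: [-2.366, 2.067, -0.003]
force: [0.4, 0.2, -1.5]
grip_width: 62.3
```

```bash
cat >> h.py <<'E'
def shot(f,u=373,v=310,r=50,sc=600,n="scene"):
    c=grab(n)
    cv2.imwrite("pics/"+f,cv2.resize(c["pixels"][v-r:v+r,u-r:u+r,::-1],(sc,sc),interpolation=cv2.INTER_CUBIC))
    s=ctrl.state(); print(s["time_s"],s["eef_pos"].round(1),s["force"].round(1),round(s["grip_width"],2))
    return c
E
python3 - <<'E'
from h import *
c=shot("s3.png");W=world(c)
m=region(c,W,(440,545),(-330,-225),(7,60))
q=W[m]; P=c["pixels"][m].astype(int)
k=(P[:,0]>110)&(P[:,1]<90); print(k.sum(),q[k].mean(0).round(1))
w=(P.min(1)>120); b=q[w]; 
for y in range(-320,-230,10):
    s=b[(b[:,1]>y)&(b[:,1]<y+10)]; print(y,len(s),s[:,2].max().round(1) if len(s) else 0, np.median(s[:,2]).round(1) if len(s) else 0)
E
```

```text
8.15 [ 501.2 -291.7   17.2] [-0.2 -0.5 -1.4] 62.23
9 [ 503.  -268.6   39.1]
-320 0 0 0
-310 0 0 0
-300 0 0 0
-290 0 0 0
-280 0 0 0
-270 44 38.8 36.0
-260 111 40.2 36.2
-250 88 40.0 36.1
-240 1 28.5 28.5
```

View pics/s3.png

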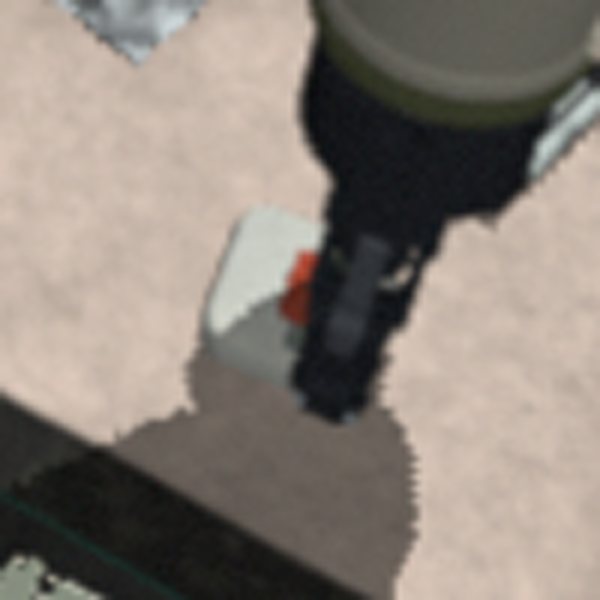

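It lifted flat (white body face at ~36 mm), since the pads hold it against gravity. I'll slacken the grip slightly so it can swing bottom-down.

>>> jog_arm(targets=[[0.7,[0,0,0],0],[0.71,[0,0,0],0],[0.72,[0,0,0],0],[0.72,[0,0,0],0]])

```text
time_s: 8.55
eef_pos: [500.6, -291.4, 16.4]
ee_rot: [2.366, -2.067, -0.001]
force: [1.1, 0.7, -1.3]
grip_width: 62.6
```

```bash
cat >> h.py <<'E'
def prof(c,y0=-330,y1=-200):
    W=world(c); m=region(c,W,(440,545),(y0,y1),(4,90)); q=W[m]; P=c["pixels"][m].astype(int)
    b=q[(P.min(1)>80)&(q[:,2]>8)]; k=(P[:,0]>110)&(P[:,1]<90); print("key",k.sum(),q[k].mean(0).round(1) if k.any() else '')
    for y in range(y0,y1,10):
        s=b[(b[:,1]>y)&(b[:,1]<y+10)]
        if len(s)>4: print(y,len(s),np.percentile(s[:,2],[10,50,90]).round(1))
E
python3 - <<'E'
from h import *
prof(shot("s4.png"))
E
```

```text
8.6 [ 500.7 -291.4   16.4] [ 0.  -0.6 -0.8] 62.43
key 12 [ 503.2 -268.2   37.3]
-310 6 [22.2 26.6 59.2]
-290 7 [24.  26.4 48.3]
-280 43 [23.1 33.2 36.4]
-270 107 [29.6 34.3 36.7]
-260 132 [30.3 34.4 36.1]
-250 94 [31.  34.8 36.5]
```

>>> jog_arm(targets=[[0.725,[0,0,0],0],[0.728,[0,0,0],0],[0.728,[0,0,0],0]])

```text
time_s: 8.9
eef_pos: [500.7, -291.5, 16.6]
ee_rot: [2.366, -2.067, -0.0]
force: [0.2, -0.5, -0.8]
grip_width: 62.4
```

```bash
python3 - <<'E'
from h import *
prof(shot("s5.png"))
E
```

```text
8.95 [ 500.8 -291.5   16.6] [-0.   0.6 -1. ] 62.43
key 10 [ 503.2 -268.3   37.7]
-290 7 [22.7 27.1 32.8]
-280 42 [22.6 33.4 36. ]
-270 106 [30.6 34.5 36.6]
-260 134 [30.7 34.6 36.8]
-250 96 [31.2 34.6 37.3]
```

>>> jog_arm(targets=[[0.73,[0,0,0],0],[0.731,[0,0,0],0],[0.731,[0,0,0],0]])

```text
time_s: 9.25
eef_pos: [500.8, -291.5, 16.6]
ee_rot: [-2.366, 2.067, -0.0]
force: [0.2, 0.8, -1.1]
grip_width: 62.5
```

```bash
python3 - <<'E'
from h import *
prof(shot("s6.png"))
E
```

```text
9.3 [ 500.8 -291.5   16.6] [-0.6  0.5 -1.3] 62.65
key 11 [ 503.3 -268.4   37.1]
-310 5 [24.6 27.  65.1]
-290 6 [23.3 26.1 28.7]
-280 43 [24.4 34.4 36.3]
-270 107 [29.3 34.6 36. ]
-260 137 [30.5 34.7 36.6]
-250 92 [31.7 35.1 37. ]
```

>>> jog_arm(targets=[[0.732,[0,0,0],0],[0.733,[0,0,0],0],[0.733,[0,0,0],0]])

```text
time_s: 9.6
eef_pos: [500.8, -291.5, 16.6]
ee_rot: [-2.366, 2.067, -0.0]
force: [-1.2, 0.5, -0.7]
grip_width: 62.3
```

```bash
python3 - <<'E'
from h import *
prof(shot("s7.png"))
E
```

```text
9.65 [ 500.7 -291.5   16.6] [-0.5 -0.4 -1. ] 62.56
key 11 [ 502.7 -268.5   38. ]
-310 5 [25.7 28.4 63.8]
-290 7 [23.2 24.2 48.6]
-280 43 [24.3 33.9 35.7]
-270 110 [29.  34.7 36.7]
-260 131 [30.9 34.8 36.5]
-250 96 [31.2 34.7 36.7]
```

>>> jog_arm(targets=[[0.735,[0,0,0],0],[0.735,[0,0,0],0]])

```text
time_s: 9.85
eef_pos: [500.8, -291.5, 16.6]
ee_rot: [-2.366, 2.067, -0.0]
force: [-0.1, -1.3, -1.1]
grip_width: 62.8
```

```bash
python3 - <<'E'
from h import *
prof(shot("s8.png"))
E
```

```text
9.9 [ 500.8 -291.5   16.6] [-0.3  0.2 -1.2] 62.89
key 12 [ 502.7 -268.3   37.4]
-290 6 [23.6 27.  29.5]
-280 44 [23.8 33.3 35.7]
-270 105 [29.8 34.5 36.6]
-260 139 [30.4 34.8 36.7]
-250 91 [31.1 34.8 36.7]
```

>>> jog_arm(targets=[[0.737,[0,0,0],0],[0.737,[0,0,0],0]])

```text
time_s: 10.1
eef_pos: [500.8, -291.5, 16.6]
ee_rot: [2.366, -2.067, -0.0]
force: [0.1, -0.3, -1.0]
grip_width: 62.6
```

```bash
python3 - <<'E'
from h import *
prof(shot("s9.png"))
E
```

```text
10.15 [ 500.8 -291.5   16.6] [ 0.2 -0.7 -0.2] 62.95
key 16 [ 501.9 -267.9   31.8]
-310 5 [22.8 27.9 65.1]
-300 5 [33.  33.7 35.6]
-290 7 [20.4 26.6 31.7]
-280 40 [20.  28.4 31.6]
-270 102 [20.9 27.4 29.8]
-260 125 [22.4 25.2 27.2]
-250 75 [21.6 23.9 26.1]
```

The timer now swings: its key fell from 37 to 32 mm and the bottom side is lower. I'll raise it while it pivots.

>>> jog_arm(targets=[[0.737,[0,0,4],0],[0.737,[0,1,4],0],[0.737,[0,1,4],0],[0.737,[0,1,4],0]])

```text
time_s: 10.55
eef_pos: [500.9, -288.5, 33.2]
ee_rot: [-2.366, 2.067, -0.001]
force: [0.0, -0.1, -0.2]
grip_width: 63.2
```

```bash
python3 - <<'E'
from h import *
prof(shot("s10.png"))
E
```

```text
10.6 [ 501.3 -288.6   33.9] [ 0.9 -0.3 -0.4] 62.95
key 8 [ 501.1 -266.8   33.4]
-310 22 [40.5 44.2 81.1]
-300 6 [44.3 49.2 51.2]
-290 11 [22.  28.3 46.7]
-280 42 [16.4 28.3 33.5]
-270 87 [18.1 25.5 30.2]
-260 88 [15.6 19.6 24.4]
```

View pics/s10.png

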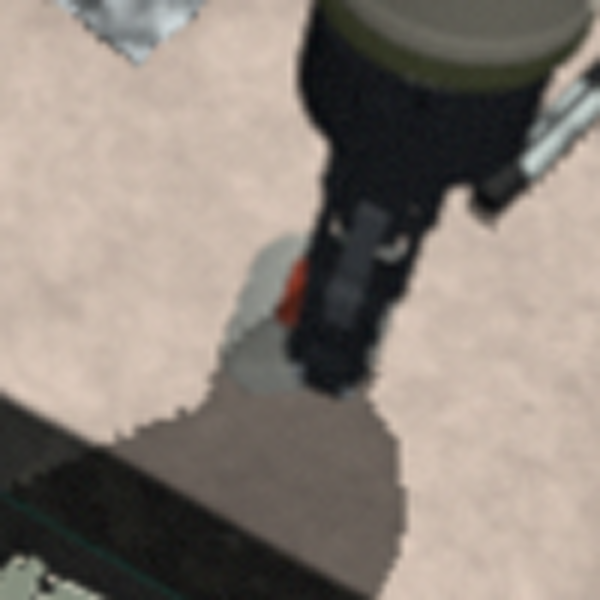

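The picture shows it tilting about 35° (face foreshortened at crop px ~(265,320)). I'll continue raising.

>>> jog_arm(targets=[[0.737,[0,1,4],0],[0.737,[0,1,4],0],[0.737,[0,1,4],0],[0.737,[0,1,3],0],[0.737,[0,0,0],0]])

```text
time_s: 11.1
eef_pos: [501.1, -284.6, 48.3]
ee_rot: [-2.366, 2.067, -0.002]
force: [0.4, -0.5, -0.1]
grip_width: 63.0
```

```bash
python3 - <<'E'
from h import *
prof(shot("s11.png"))
E
```

```text
11.15 [ 500.9 -284.5   47.9] [ 0.6 -0.6 -1.1] 62.79
key 0 
-310 25 [57.5 59.9 62.1]
-300 16 [40.2 61.3 63.8]
-290 35 [23.2 34.9 64.5]
-280 35 [18.9 29.2 38.4]
-270 35 [16.8 20.6 24.7]
```

View pics/s11.png

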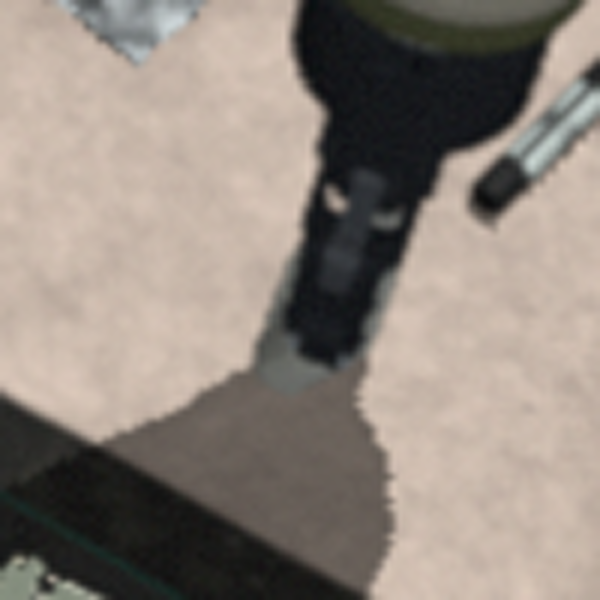

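>>> jog_arm(targets=[[0.737,[0,1,4],0],[0.737,[0,1,3],0],[0.737,[0,0,0],0],[0.737,[0,0,0],0]])

```text
time_s: 11.55
eef_pos: [500.9, -282.5, 54.7]
ee_rot: [-2.366, 2.067, -0.001]
force: [0.1, 0.2, -0.2]
grip_width: 63.1
```

```bash
python3 - <<'E'
from h import *
c=shot("s12.png",u=368,v=305,r=40);prof(c)
c2=shot("t12.png",u=373,v=257,r=40,n="top"); prof(c2)
E
```

```text
11.6 [ 500.7 -282.5   54.6] [-0.4 -0.   0.1] 62.89
key 0 
-310 8 [60.7 64.6 69. ]
-300 36 [64.5 67.3 69.1]
-290 29 [32.  43.  69.8]
-280 38 [25.5 36.4 43.2]
-270 27 [23.  26.3 31. ]
-260 7 [23.3 25.3 25.9]
11.65 [ 500.7 -282.4   54.5] [ 0.   0.7 -1.1] 62.82
key 0 
-280 20 [29.4 40.6 51.2]
-270 23 [24.9 31.5 42.6]
```

View pics/s12.png

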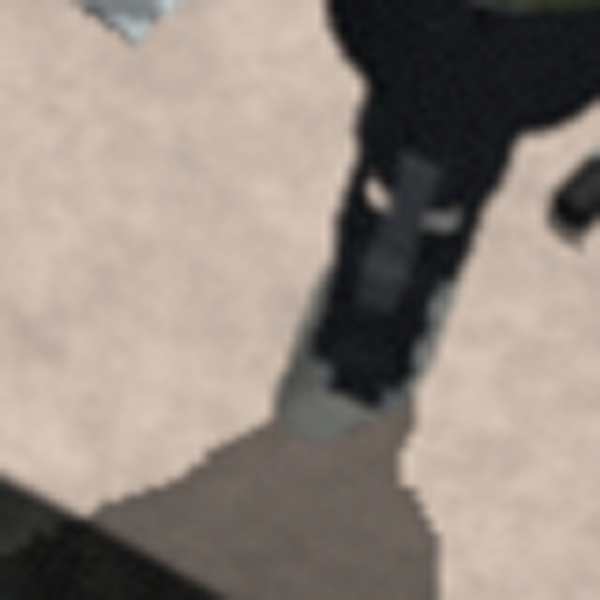

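View pics/t12.png

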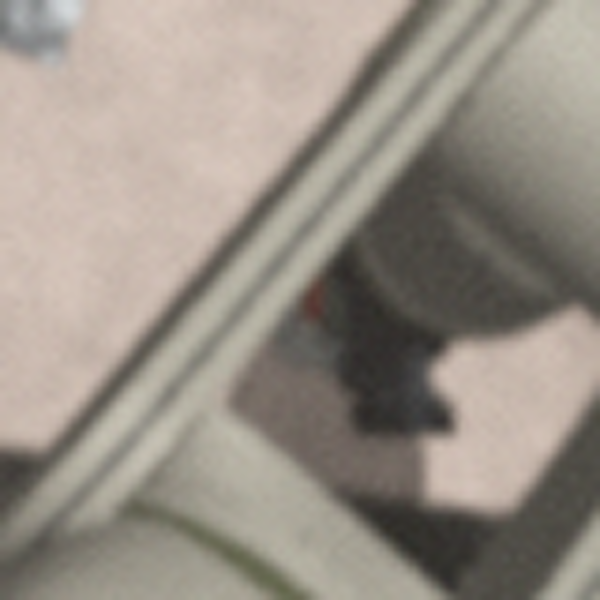

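```bash
python3 - <<'E'
from h import *
c=grab("scene");W=world(c)
m=region(c,W,(440,560),(-330,-230),(3,75)); q=W[m];P=c["pixels"][m].astype(int)
vv,uu=np.nonzero(m)
sel=(P.min(1)>60)
q=q[sel];P=P[sel]
n=0
o=np.argsort(q[:,0])
for a in (455,460,465,470,475,480,490,500,510,520,530,540):
    s=q[(q[:,0]>=a)&(q[:,0]<a+5)]
    s=s[np.argsort(s[:,2])]
    print(a,[(int(p[1]),int(p[2])) for p in s[::max(1,len(s)//9)]])
E
```

```text
455 [(-297, 3), (-269, 3), (-312, 3), (-281, 67), (-291, 68), (-293, 72), (-289, 72)]
460 [(-315, 3), (-289, 3), (-237, 3), (-326, 4), (-277, 61), (-294, 63), (-278, 66), (-277, 66), (-296, 66), (-276, 67), (-297, 67), (-295, 68), (-298, 68), (-278, 68), (-294, 70)]
465 [(-308, 3), (-273, 25), (-277, 28), (-281, 31), (-280, 33), (-271, 36), (-284, 39), (-275, 41), (-284, 43), (-274, 46)]
470 [(-318, 3), (-246, 3), (-322, 3), (-277, 3), (-265, 24), (-265, 26), (-286, 32), (-269, 34), (-270, 36), (-273, 43), (-300, 58), (-296, 59)]
475 [(-303, 3), (-256, 3), (-276, 3), (-263, 24), (-265, 28), (-267, 33), (-269, 37), (-301, 61), (-297, 64), (-296, 67), (-296, 71)]
480 [(-322, 3), (-253, 3), (-241, 4), (-321, 4), (-266, 29), (-267, 32), (-301, 64), (-299, 67), (-300, 67)]
490 [(-299, 3), (-231, 3), (-261, 23), (-263, 28), (-300, 63), (-299, 65), (-296, 66), (-295, 67), (-299, 70)]
500 [(-246, 3), (-306, 3), (-260, 25), (-260, 25), (-263, 30), (-298, 66), (-294, 67), (-294, 67), (-293, 67), (-296, 68), (-297, 69)]
510 [(-300, 3), (-298, 3), (-235, 3), (-328, 3), (-230, 3), (-237, 4), (-257, 19), (-258, 25), (-259, 25)]
520 [(-298, 3), (-237, 3), (-231, 4), (-258, 26), (-287, 69), (-284, 70), (-286, 70)]
530 [(-238, 3), (-231, 3), (-237, 3), (-286, 62)]
540 [(-248, 3), (-247, 3), (-321, 3), (-251, 5)]
```

```bash
python3 - <<'E'
from h import *
c=grab("scene");W=world(c)
m=region(c,W,(440,560),(-330,-230),(3,75))
vv,uu=np.nonzero(m&(W[...,2]>6)); print(uu.min(),uu.max(),vv.min(),vv.max())
for v in range(290,335,2):
    print(v,[(u,*[int(t) for t in W[v,u]]) for u in range(340,392,4) if W[v,u,2]>5])
E
```

```text
364 389 291 323
290 [(344, 524, -192, 5), (376, 475, -272, 131), (380, 454, -284, 167), (384, 457, -290, 168), (388, 460, -296, 170)]
292 [(376, 471, -274, 131), (380, 450, -285, 167), (384, 455, -291, 165), (388, 463, -297, 160)]
294 [(368, 544, -242, 5), (372, 464, -269, 129), (376, 466, -276, 133), (380, 447, -287, 165), (384, 517, -281, 72), (388, 526, -288, 67)]
296 [(340, -8, -374, 814), (372, 436, -276, 164), (376, 462, -278, 132), (380, 445, -288, 162), (384, 474, -290, 127), (388, 472, -297, 136)]
298 [(372, 435, -277, 159), (376, 434, -284, 166), (380, 440, -290, 164), (384, 467, -292, 130), (388, 470, -299, 132)]
300 [(372, 430, -279, 161), (376, 432, -286, 164), (380, 435, -292, 165), (384, 439, -298, 165), (388, 469, -300, 128)]
302 [(372, 430, -280, 156), (376, 431, -287, 160), (380, 433, -293, 163), (384, 437, -300, 163), (388, 466, -302, 127)]
304 [(372, 431, -281, 149), (376, 432, -288, 153), (380, 432, -295, 158), (384, 434, -301, 162), (388, 503, -297, 66)]
306 [(372, 433, -282, 139), (376, 435, -288, 142), (380, 433, -295, 152), (384, 435, -302, 155), (388, 500, -
[... 175 characters left out ...]
5), (376, 435, -290, 131), (380, 435, -297, 137), (384, 484, -296, 68)]
312 [(368, 486, -266, 30), (372, 437, -284, 115), (376, 439, -290, 118), (380, 436, -298, 129), (384, 481, -298, 67)]
314 [(368, 480, -268, 32), (372, 435, -285, 111), (376, 437, -292, 115), (380, 435, -299, 124), (384, 478, -299, 65)]
316 [(368, 473, -271, 37), (372, 454, -282, 76), (376, 455, -290, 81), (380, 438, -300, 113), (384, 476, -301, 62)]
318 [(364, 471, -264, 26), (368, 469, -272, 36), (372, 469, -280, 45), (376, 454, -291, 75), (380, 462, -297, 69)]
320 [(368, 467, -274, 33), (372, 468, -282, 39), (376, 468, -289, 47)]
322 [(368, 467, -275, 26), (372, 468, -283, 32)]
324 []
326 []
328 []
330 []
332 []
334 []
```

```bash
python3 - <<'E'
from h import *
c=grab("scene")
p=c["pixels"][280:335,345:410,::-1]
p=np.clip(p.astype(float)*1.8,0,255).astype(np.uint8)
cv2.imwrite("pics/s13.png",cv2.resize(p,None,fx=11,fy=11,interpolation=cv2.INTER_LANCZOS4))
W=world(c)[280:335,345:410,2]
d=np.clip(W*1.5,0,255).astype(np.uint8)
cv2.imwrite("pics/d13.png",cv2.resize(cv2.applyColorMap(d,cv2.COLORMAP_JET),None,fx=11,fy=11,interpolation=cv2.INTER_NEAREST))
E
```

```text
(no output)
```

View pics/s13.png

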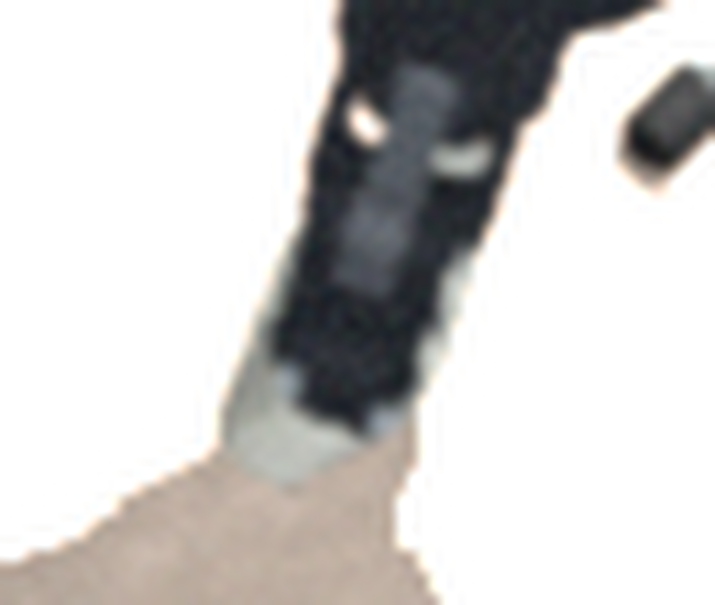

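View pics/d13.png

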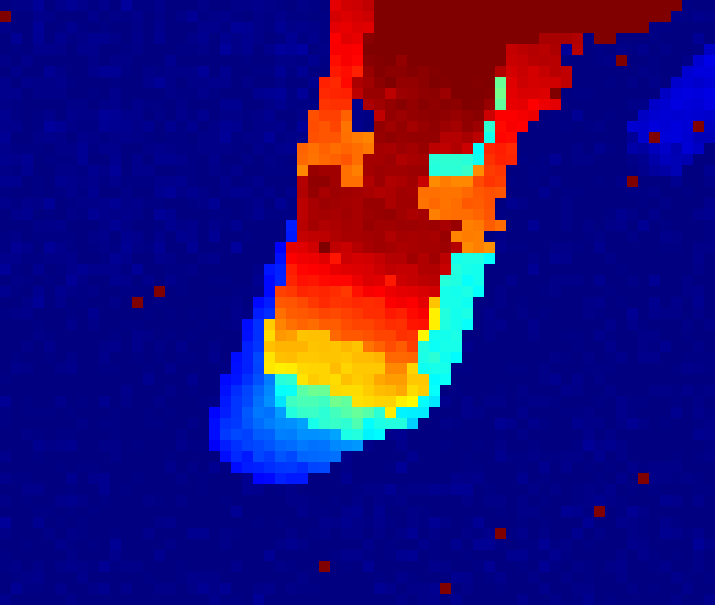

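The timer hangs tilted at about 65° (face slope fits; lower edge at crop px (285,485), about 20 mm up). I'll lower it near the table, then slacken a little more.

>>> jog_arm(targets=[[0.737,[0,0,-6],0],[0.737,[0,0,-6],0],[0.738,[0,0,0],0],[0.738,[0,0,0],0]])

```text
time_s: 12.2
eef_pos: [500.5, -282.3, 42.1]
ee_rot: [2.366, -2.067, -0.001]
force: [-0.1, 0.2, -0.4]
grip_width: 63.0
```

```bash
cat >> h.py <<'E'
def ext(f):
    c=grab("scene");W=world(c)
    p=np.clip(c["pixels"][280:335,345:410,::-1].astype(float)*1.8,0,255).astype(np.uint8)
    cv2.imwrite("pics/"+f,cv2.resize(p,None,fx=11,fy=11,interpolation=cv2.INTER_LANCZOS4))
    m=region(c,W,(464,545),(-330,-230),(5,85)); q=W[m]
    for a in (466,474,482,490,500,510,520):
        s=q[(q[:,0]>=a)&(q[:,0]<a+8)]; s=s[np.argsort(s[:,2])]
        print(a,[(int(p[1]),int(p[2])) for p in s[::max(1,len(s)//9)]])
    s=ctrl.state(); print(s["time_s"],s["eef_pos"].round(1),s["force"].round(1),round(s["grip_width"],2))
E
python3 - <<'E'
from h import *
ext("s14.png")
E
```

```text
466 [(-277, 10), (-283, 15), (-276, 17), (-283, 21), (-276, 23), (-277, 27), (-276, 29), (-280, 32), (-297, 39), (-298, 50)]
474 [(-323, 5), (-264, 14), (-266, 17), (-270, 23), (-271, 25), (-304, 52), (-301, 54), (-302, 55), (-300, 56), (-295, 59)]
482 [(-263, 11), (-264, 16), (-265, 18), (-304, 52), (-303, 53), (-303, 54), (-299, 55), (-297, 56), (-302, 57), (-299, 57), (-299, 58), (-296, 58)]
490 [(-262, 13), (-261, 13), (-302, 54), (-303, 55), (-299, 55), (-300, 56), (-298, 57), (-294, 57), (-296, 58)]
500 [(-261, 12), (-260, 12), (-261, 13), (-263, 18), (-300, 54), (-302, 54), (-301, 54), (-301, 54), (-300, 54), (-300, 55), (-297, 56), (-298, 57), (-296, 58), (-299, 59), (-298, 59)]
510 [(-259, 12), (-259, 13), (-301, 53), (-299, 54), (-298, 55), (-300, 55), (-300, 55), (-299, 56), (-298, 56), (-298, 57), (-288, 60), (-285, 60), (-287, 61)]
520 [(-299, 52), (-294, 52), (-281, 54), (-298, 54), (-297, 55), (-288, 55), (-288, 57), (-287, 58), (-286, 59)]
12.25 [ 500.6 -282.4   42.4] [-1.3 -0.8  0.3] 62.96
```

View pics/s14.png

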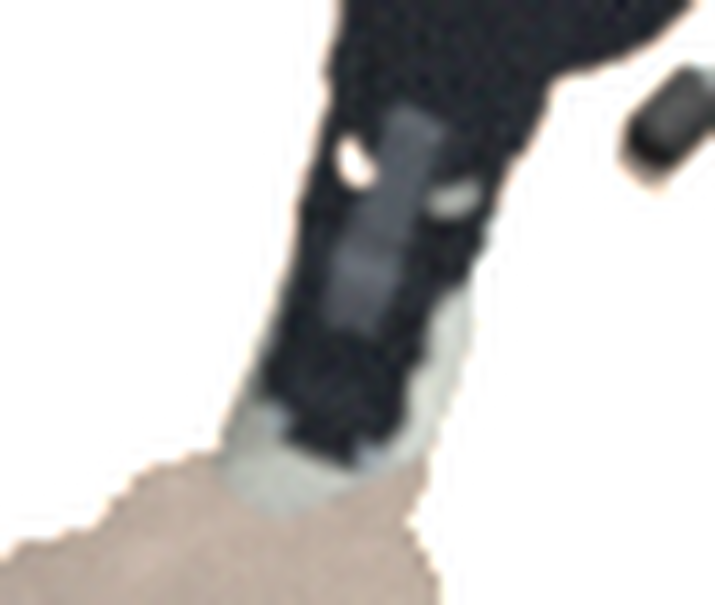

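Top edge surface slopes ~24°, so tilt is ~66° with the bottom close to the table. I'll drag towards the bottom side with light contact to bring it upright.

>>> jog_arm(targets=[[0.738,[0,0,-1.5],0],[0.738,[-0.3,3,0],0],[0.738,[-0.4,3,0],0],[0.738,[-0.4,3,0],0],[0.738,[-0.4,3,0],0],[0.738,[0,0,0],0]])

```text
time_s: 12.85
eef_pos: [499.2, -269.9, 41.1]
ee_rot: [-2.366, 2.066, 0.0]
force: [1.0, 0.3, -0.2]
grip_width: 63.2
```

```bash
python3 - <<'E'
from h import *
ext("s15.png")
E
```

```text
466 [(-324, 5), (-264, 14), (-265, 19), (-268, 24), (-285, 30), (-282, 35), (-288, 45), (-291, 51), (-287, 54), (-287, 60)]
474 [(-261, 8), (-297, 52), (-293, 54), (-294, 56), (-291, 57), (-285, 57), (-287, 58), (-289, 59), (-285, 60)]
482 [(-297, 55), (-296, 57), (-297, 58), (-294, 59), (-291, 59), (-281, 59), (-287, 60), (-292, 60), (-284, 61), (-284, 62)]
490 [(-294, 53), (-294, 56), (-297, 56), (-291, 58), (-292, 59), (-283, 59), (-282, 60), (-287, 61), (-286, 61)]
500 [(-296, 53), (-294, 56), (-293, 57), (-291, 58), (-291, 58), (-284, 59), (-289, 59), (-286, 60), (-288, 61), (-283, 62)]
510 [(-293, 52), (-292, 56), (-292, 56), (-284, 58), (-289, 58), (-291, 59), (-286, 60), (-284, 60), (-284, 61)]
520 [(-270, 47), (-271, 47), (-273, 52), (-290, 53), (-292, 53), (-274, 54), (-285, 55), (-291, 56), (-289, 57), (-288, 57), (-290, 57), (-280, 57), (-282, 59), (-286, 59), (-282, 61), (-284, 61)]
12.9 [ 499.3 -270.2   41.1] [ 0.7 -0.3  0. ] 62.91
```

View pics/s15.png

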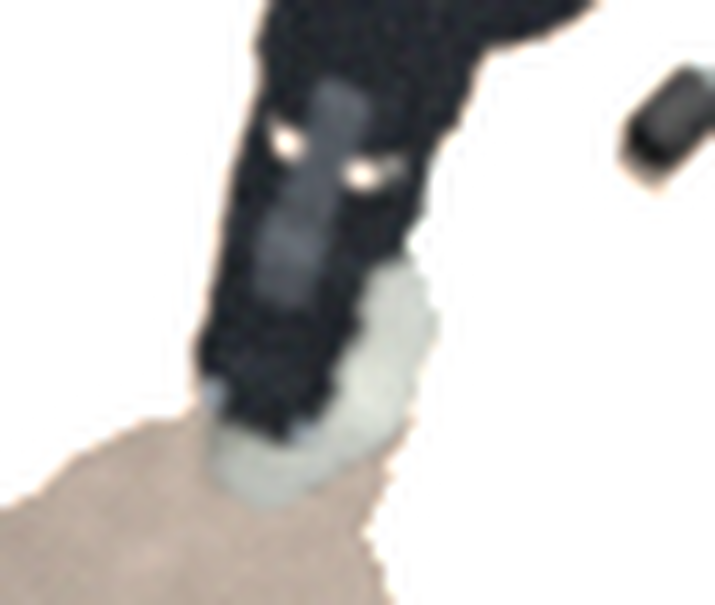

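>>> jog_arm(targets=[[0.734,[0,0,0],0],[0.735,[0,0,-0.5],0],[0.736,[-0.4,3,0],0],[0.736,[-0.4,3,0],0],[0.736,[-0.4,3,0],0],[0.736,[0,0,0],0]])

```text
time_s: 13.5
eef_pos: [498.0, -260.9, 40.5]
ee_rot: [-2.366, 2.067, 0.0]
force: [-0.2, 0.1, 0.6]
grip_width: 63.1
```

```bash
python3 - <<'E'
from h import *
ext("s16.png")
E
```

```text
466 [(-271, 9), (-278, 15), (-264, 22), (-268, 27), (-278, 32), (-279, 40), (-283, 49), (-287, 53), (-274, 56), (-277, 61)]
474 [(-260, 10), (-282, 55), (-275, 57), (-287, 58), (-280, 59), (-276, 60), (-283, 60), (-279, 61), (-282, 62)]
482 [(-287, 56), (-285, 58), (-283, 60), (-273, 60), (-278, 61), (-280, 61), (-281, 61), (-285, 62), (-278, 62), (-274, 64)]
490 [(-286, 57), (-282, 58), (-284, 60), (-279, 60), (-283, 60), (-273, 61), (-285, 61), (-276, 61), (-277, 62), (-271, 62), (-280, 63)]
500 [(-284, 55), (-278, 57), (-280, 58), (-284, 59), (-277, 59), (-279, 60), (-283, 61), (-278, 61), (-274, 62), (-280, 62)]
510 [(-284, 57), (-283, 58), (-276, 60), (-278, 60), (-277, 60), (-272, 61), (-277, 61), (-280, 62), (-279, 62)]
520 [(-262, 47), (-264, 56), (-282, 56), (-279, 57), (-281, 58), (-280, 58), (-273, 59), (-276, 59), (-277, 60), (-275, 62), (-271, 62), (-272, 62)]
13.55 [ 498.1 -261.1   40.5] [0.7 0.2 0.5] 62.76
```

View pics/s16.png

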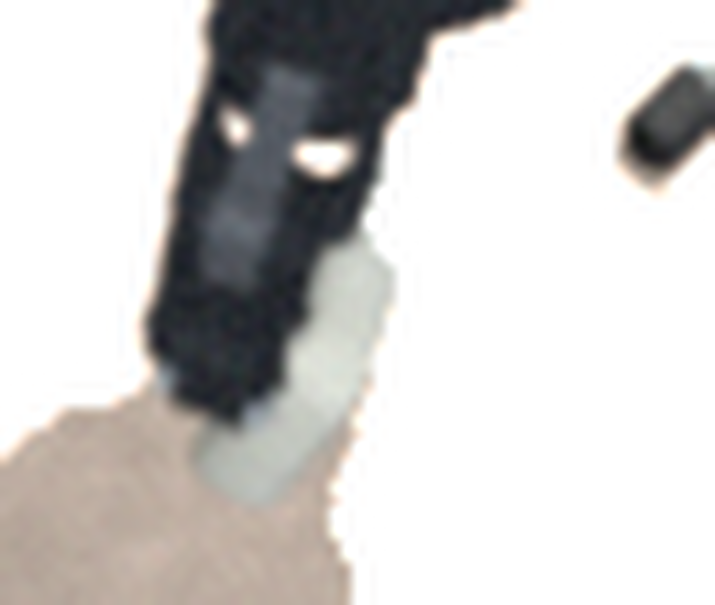

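The top edge is now nearly level (60–62 mm across 17 mm) – close to upright. I'll release it and look.

>>> jog_arm(targets=[[0.745,[0,0,0],0],[0.76,[0,0,0],0],[0.85,[0,0,0],0],[1,[0,0,0],0],[1,[0,0,0],0],[1,[0,0,0],0]])

```text
time_s: 14.15
eef_pos: [498.0, -261.5, 40.5]
ee_rot: [2.366, -2.067, -0.0]
force: [0.2, 0.2, -0.6]
grip_width: 85.7
```

```bash
python3 - <<'E'
from h import *
ext("s17.png")
E
```

```text
466 [(-249, 21), (-247, 29), (-231, 33), (-232, 34), (-237, 35), (-232, 35), (-236, 35), (-246, 36), (-239, 38), (-241, 39)]
474 [(-230, 31), (-230, 33), (-236, 33), (-233, 34), (-240, 35), (-237, 35), (-242, 36), (-241, 37), (-240, 38), (-243, 39), (-241, 40)]
482 [(-231, 33), (-232, 34), (-230, 34), (-231, 35), (-233, 35), (-238, 36), (-234, 37), (-236, 38), (-237, 38), (-242, 39)]
490 [(-231, 34), (-232, 35), (-230, 35), (-232, 35), (-234, 36), (-238, 36), (-235, 36), (-233, 36), (-230, 36), (-237, 37), (-234, 37), (-236, 38), (-237, 38), (-238, 40)]
500 [(-230, 34), (-232, 36), (-234, 36), (-232, 37), (-233, 37), (-237, 37), (-231, 37), (-230, 38), (-236, 38), (-235, 38)]
510 [(-230, 35), (-232, 36), (-231, 37), (-230, 38), (-232, 38)]
520 []
14.2 [ 498.1 -261.5   40.6] [ 0.6 -0.3  0.5] 85.7
```

View pics/s17.png

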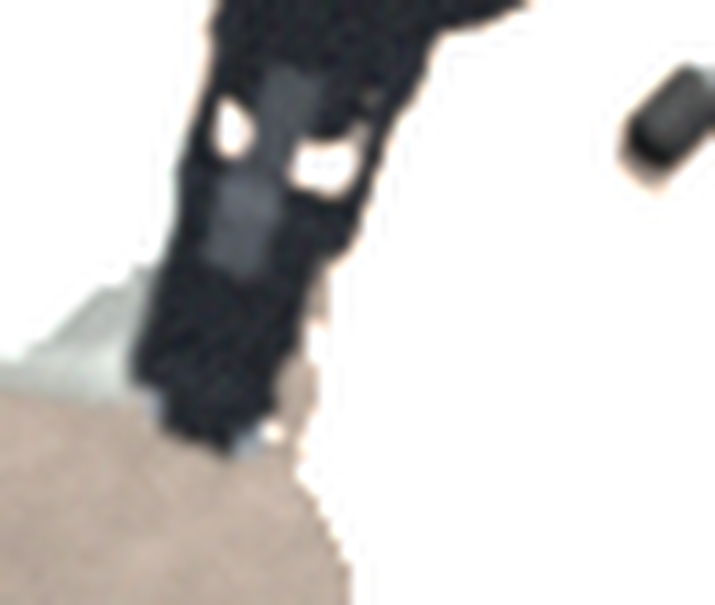

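>>> jog_arm(targets=[[1,[0,0,10],0],[1,[0,0,20],0],[1,[0,-10,20],0],[1,[0,-10,10],0]])

```text
time_s: 14.6
eef_pos: [499.3, -282.4, 103.5]
ee_rot: [-2.366, 2.066, -0.005]
force: [0.9, 0.3, 1.1]
grip_width: 85.2
```

```bash
python3 - <<'E'
from h import *
c=shot("s18.png",u=355,v=305,r=50)
W=world(c)
t=region(c,W,(440,545),(-300,-160),(8,30)); print(rect(W[t]),W[t].mean(0).round(1),np.median(W[t][:,2]),np.percentile(W[t][:,2],[5,25,75,95]))
print(cv2.boxPoints(cv2.minAreaRect(W[t][:,:2].astype(np.float32))).round(0).tolist())
E
```

```text
14.65 [ 499.8 -284.5  104.8] [ 0.6 -1.6  1.7] 85.32
(array([ 491.1, -222.2]), array([65.8, 60.7]), 6.589888572692871) [ 488.3 -223.5   20. ] 20.477640790943497 [13.96382971 19.09986953 21.64475635 23.25490363]
[[455.0, -196.0], [462.0, -256.0], [527.0, -249.0], [520.0, -188.0]]
```

View pics/s18.png

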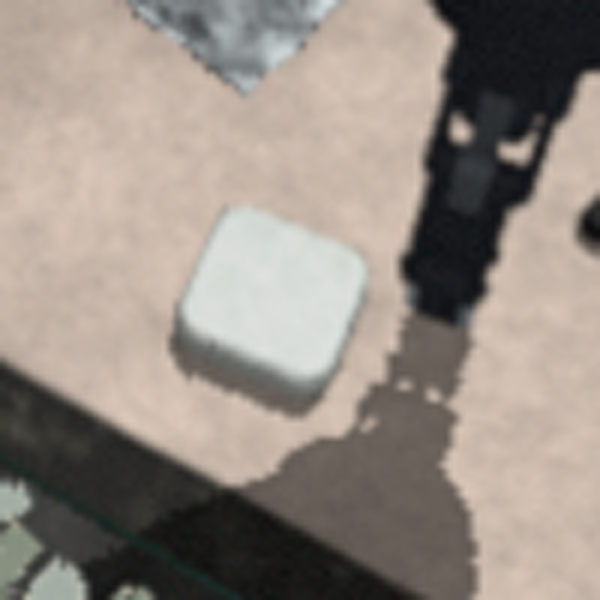

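The timer toppled forward when released and now lies face down (top edge at +y, centre about (492,-222), crop px (270,300)). I'll grip it close to its top edge again and this time keep hold, letting it hang upright.

>>> jog_arm(targets=[[1,[-1.5,14,0],0.02],[1,[-1.5,14,0],0],[1,[-1.5,14,0],0],[1,[-1.5,14,-10],0],[1,[-1.5,14,-10],0],[1,[-1.5,14,-10],0],[1,[0,0,-20],0],[1,[0,0,-20],0],[1,[0,0,0],0],[1,[0,0,0],0]])

```text
time_s: 15.65
eef_pos: [488.3, -196.6, 29.8]
ee_rot: [2.386, -2.043, -0.003]
force: [-0.3, 0.1, -0.2]
grip_width: 86.0
```

```bash
python3 - <<'E'
from h import *
c=shot("s19.png",u=355,v=300,r=50)
print(ctrl.state()["joint_pos"].round(3))
E
```

```text
15.7 [ 489.2 -197.2   30.9] [-0.7  0.7  0.5] 85.11
[-0.48   0.132  1.872  0.     1.137  2.506]
```

View pics/s19.png

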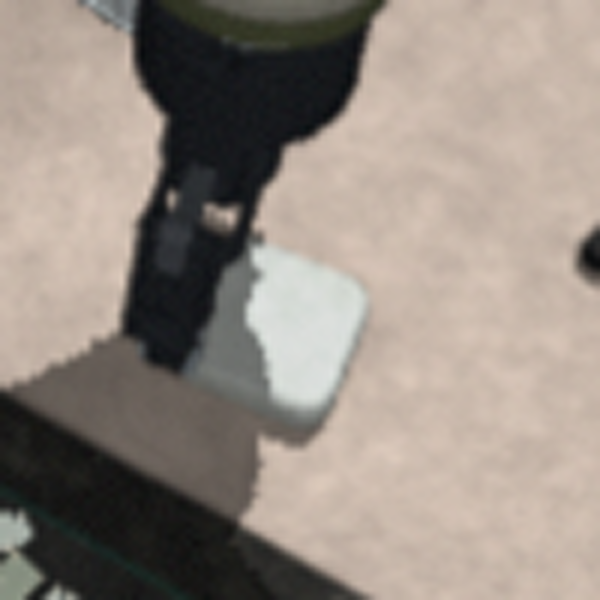

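Fingers straddle the timer's top end (crop px ~(215,330)). Descend and grip.

>>> jog_arm(targets=[[1,[0,0,-15],-0.03],[1,[0,0,-13],0],[1,[0,0,0],0],[0.8,[0,0,0],0],[0.65,[0,0,0],0],[0.65,[0,0,0],0],[0.65,[0,0,0],0]])

```text
time_s: 16.4
eef_pos: [489.6, -197.8, 3.2]
ee_rot: [-2.355, 2.079, -0.002]
force: [1.4, 0.3, 1.5]
grip_width: 62.4
```

>>> jog_arm(targets=[[0.7,[0,0,8],0],[0.71,[0,0,8],0],[0.72,[0,0,6],0],[0.73,[0,0,0],0],[0.735,[0,0,0],0]])

```text
time_s: 16.9
eef_pos: [489.3, -197.6, 25.0]
ee_rot: [-2.355, 2.079, -0.001]
force: [-0.1, -0.2, -1.1]
grip_width: 62.4
```

```bash
cat >> h.py <<'E'
def yz(x0,x1,y0,y1,f=None,u=355,v=300,r=50):
    c=grab("scene");W=world(c)
    if f: cv2.imwrite("pics/"+f,cv2.resize(np.clip(c["pixels"][v-r:v+r,u-r:u+r,::-1]*1.5,0,255).astype(np.uint8),(600,600),interpolation=cv2.INTER_CUBIC))
    m=region(c,W,(x0,x1),(y0,y1),(6,90)); q=W[m];P=c["pixels"][m].astype(int); q=q[P.min(1)>70]
    for y in range(y0,y1,6):
        s=q[(q[:,1]>=y)&(q[:,1]<y+6)]
        if len(s)>4: print(y,len(s),np.percentile(s[:,2],[10,50,90]).round(0))
    s=ctrl.state(); print(s["time_s"],s["eef_pos"].round(1),s["force"].round(1),round(s["grip_width"],2))
    return c,q
E
python3 - <<'E'
from h import *
yz(480,500,-280,-160,"s20.png")
E
```

```text
-256 17 [35. 40. 41.]
-250 22 [41. 42. 43.]
-244 22 [39. 42. 44.]
-238 24 [41. 42. 45.]
-232 23 [41. 42. 44.]
-226 20 [42. 43. 45.]
-220 21 [40. 43. 44.]
-214 20 [41. 43. 44.]
-208 12 [40. 42. 43.]
16.95 [ 489.  -197.4   24.6] [-0.3 -0.  -1.5] 63.08
```

View pics/s20.png

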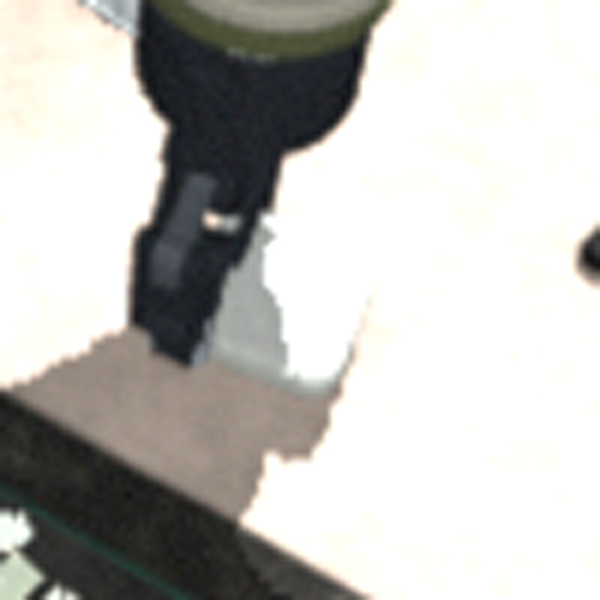

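>>> jog_arm(targets=[[0.735,[0,0,8],0],[0.735,[0,0,8],0],[0.735,[0,0,8],0],[0.736,[0,0,0],0],[0.7365,[0,0,0],0],[0.737,[0,0,0],0],[0.737,[0,0,0],0]])

```text
time_s: 17.65
eef_pos: [488.8, -197.3, 48.2]
ee_rot: [2.355, -2.079, -0.001]
force: [-0.5, 0.0, 0.9]
grip_width: 63.0
```

```bash
python3 - <<'E'
from h import *
yz(480,500,-280,-160,"s21.png")
E
```

```text
-226 8 [10. 13. 15.]
-220 30 [14. 22. 29.]
-214 27 [30. 37. 42.]
-208 25 [46. 49. 54.]
17.7 [ 488.8 -197.3   48.3] [-0.3  0.4  0.3] 62.9
```

View pics/s21.png

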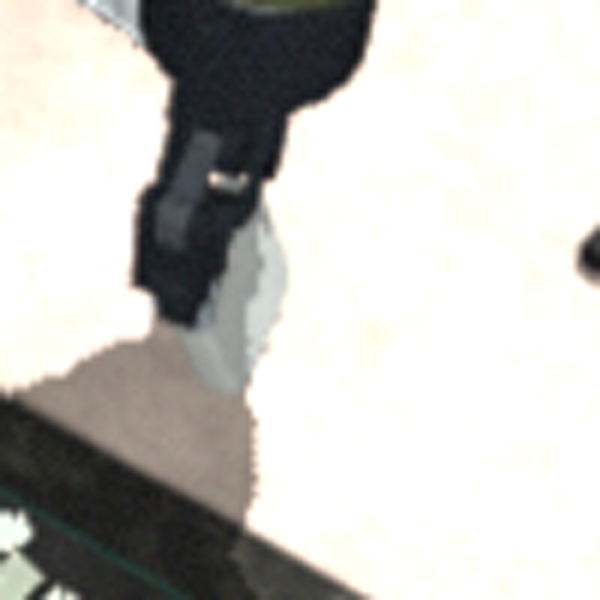

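The back's slope fits ~64° of tilt now (edge at crop px (280,280)). I'll shake it gently to overcome friction and hang down.

>>> jog_arm(targets=[[0.737,[0,8,0],0],[0.737,[0,-8,0],0],[0.737,[0,8,0],0],[0.737,[0,-8,0],0],[0.737,[0,8,0],0],[0.737,[0,-8,0],0]])

```text
time_s: 18.3
eef_pos: [488.9, -196.3, 48.3]
ee_rot: [-2.356, 2.078, 0.001]
force: [0.5, 0.2, -0.4]
grip_width: 62.7
```

```bash
python3 - <<'E'
from h import *
yz(480,500,-280,-160,"s22.png")
E
```

```text
-208 11 [ 8. 18. 28.]
-202 16 [17. 30. 45.]
18.35 [ 489.  -198.1   48.6] [-0.8 -1.  -0.6] 63.03
```

```bash
python3 - <<'E'
from h import *
c,q=yz(455,530,-240,-160,"s23.png")
for a in range(455,530,8):
    s=q[(q[:,0]>=a)&(q[:,0]<a+8)]; s=s[np.argsort(s[:,2])]
    print(a,[(int(p[1]),int(p[2])) for p in s[::max(1,len(s)//10)]])
E
```

```text
-210 58 [11. 21. 35.]
-204 65 [14. 30. 44.]
-198 19 [19. 31. 62.]
-192 11 [21. 61. 63.]
18.4 [ 489.  -198.    48.6] [ 0.2  0.7 -0.8] 63.08
455 [(-203, 9), (-206, 12), (-208, 18), (-196, 20), (-204, 24), (-203, 28), (-206, 31), (-206, 34), (-191, 38), (-194, 39)]
463 [(-209, 10), (-208, 13), (-207, 15), (-207, 18), (-207, 22), (-207, 28), (-206, 32)]
471 [(-208, 9), (-207, 11), (-207, 16), (-207, 20), (-206, 20), (-206, 22), (-206, 28)]
479 [(-207, 10), (-206, 13), (-205, 13), (-205, 17), (-205, 20), (-205, 22), (-204, 25), (-205, 25), (-205, 28), (-205, 31), (-204, 34), (-203, 37)]
487 [(-205, 7), (-206, 10), (-204, 11), (-204, 15), (-204, 21), (-203, 23), (-204, 29), (-203, 31), (-203, 36), (-203, 42)]
495 [(-204, 7), (-204, 12), (-203, 14), (-204, 21), (-203, 22), (-203, 27), (-203, 32), (-202, 35), (-202, 39), (-202, 44), (-201, 46), (-201, 47), (-201, 52)]
503 [(-203, 11), (-203, 14), (-203, 20), (-202, 23), (-202, 27), (-202, 27), (-201, 29), (-201, 33), (-202, 36), (-201, 37), (-201, 42), (-186, 60), (-194, 61), (-187, 61), (-191, 62), (-193, 62), (-189, 62), (-188, 62)]
511 [(-202, 9), (-202, 13), (-202, 18), (-201, 19), (-201, 20), (-201, 25), (-200, 27), (-200, 28), (-200, 32), (-200, 36), (-200, 38), (-193, 61), (-194, 61), (-190, 62)]
519 [(-201, 14), (-203, 69), (-204, 78), (-203, 87)]
527 []
```

View pics/s23.png

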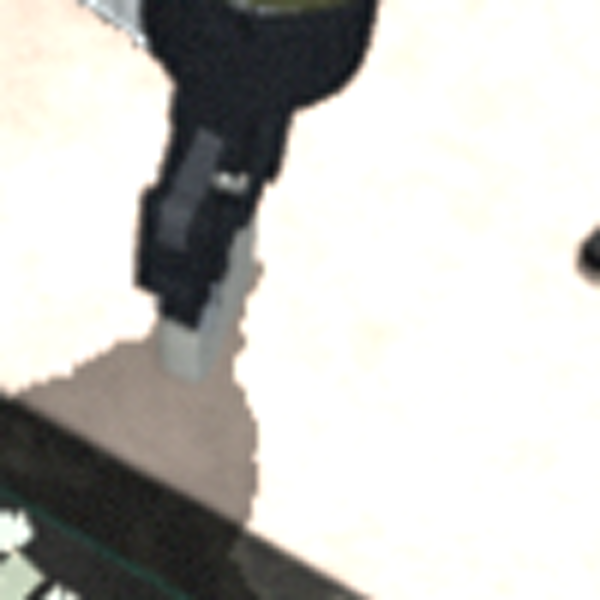

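Now it hangs within about 4° of vertical (back plane y −204→−201 over 40 mm; crop px (200,300)). I'll tighten and lift.

>>> jog_arm(targets=[[0.73,[0,0,0],0],[0.7,[0,0,0],0],[0.65,[0,0,0],0],[0.65,[0,0,0],0],[0.65,[0,0,10],0],[0.65,[0,0,15],0],[0.65,[0,0,20],0],[0.65,[0,0,20],0],[0.65,[0,0,15],0],[0.65,[0,0,0],0]])

```text
time_s: 19.4
eef_pos: [491.0, -198.4, 132.3]
ee_rot: [-2.354, 2.078, -0.009]
force: [0.8, 0.3, 0.2]
grip_width: 61.9
```

```bash
python3 - <<'E'
from h import *
from scipy.spatial.transform import Rotation as R
c=grab("scene");W=world(c)
m=region(c,W,(455,530),(-240,-170),(6,150)); q=W[m];P=c["pixels"][m].astype(int); q=q[P.min(1)>70]
for a in range(471,519,8):
    s=q[(q[:,0]>=a)&(q[:,0]<a+8)]; s=s[np.argsort(s[:,2])]
    print(a,[(int(p[1]),int(p[2])) for p in s[::max(1,len(s)//10)]])
s=ctrl.state();M=R.from_rotvec(s["ee_rot"]).as_matrix();print(np.degrees(np.arctan2(M[1,1],M[0,1])),s["joint_pos"].round(3),s["eef_pos"])
for n in ("scene","top"):
    c=grab(n);W=world(c);b=region(c,W,(380,540),(0,150),(38,52)); print(" case",rect(W[b]))
E
```

```text
471 [(-208, 88), (-208, 93), (-208, 94), (-208, 96), (-207, 100), (-208, 101), (-208, 106), (-206, 106), (-207, 107), (-205, 112), (-206, 114)]
479 [(-208, 89), (-207, 92), (-207, 94), (-207, 95), (-206, 98), (-206, 102), (-206, 104), (-206, 108), (-205, 108), (-205, 109), (-205, 113), (-205, 116), (-204, 118)]
487 [(-205, 92), (-207, 93), (-205, 96), (-205, 101), (-205, 106), (-205, 109), (-204, 114), (-205, 115), (-204, 115), (-204, 120), (-203, 122), (-203, 126), (-202, 130)]
495 [(-205, 89), (-205, 94), (-205, 99), (-204, 102), (-205, 106), (-203, 108), (-204, 116), (-203, 118), (-202, 120), (-202, 125), (-202, 131), (-201, 137)]
503 [(-204, 89), (-204, 94), (-204, 96), (-204, 98), (-203, 99), (-203, 105), (-203, 107), (-203, 113), (-202, 114), (-202, 118), (-201, 121), (-201, 124), (-201, 130), (-201, 132), (-200, 134)]
511 [(-203, 92), (-202, 94), (-203, 100), (-203, 105), (-202, 106), (-201, 108), (-201, 113), (-201, 116), (-201, 118), (-201, 123), (-200, 125), (-200, 125), (-200, 128)]
-172.8582169918466 [-0.481  0.006  1.806  0.     1.326  2.536] [ 490.14175718 -197.97884514  130.41960489]
 case (array([455.5,  81.8]), array([ 74.7, 115. ]), 75.81961822509766)
 case (array([456.5,  80.7]), array([ 73.1, 112.5]), 77.73822784423828)
```

>>> jog_arm(targets=[[0.65,[-1.6,14.2,0],0.14],[0.65,[-1.6,14.2,0],0.14],[0.65,[-1.6,14.2,0],0.14],[0.65,[-1.6,14.2,0],0.14],[0.65,[-1.6,14.2,0],0.14],[0.65,[-1.6,14.2,0],0.14],[0.65,[-1.6,14.2,0],0.14],[0.65,[-1.6,14.2,0],0.14],[0.65,[-1.6,14.2,0],0.14],[0.65,[-1.6,14.2,0],0.14],[0.65,[-1.6,14.2,0],0.14],[0.65,[-1.6,14.2,0],0.14],[0.65,[-1.6,14.2,0],0.14],[0.65,[-1.6,14.2,0],0.14],[0.65,[-1.6,14.2,0],0.14],[0.65,[-1.6,14.2,0],0.14],[0.65,[-1.6,14.2,0],0.14],[0.65,[-1.6,14.2,0],0.14],[0.65,[-1.6,14.2,0],0.14],[0.65,[-1.6,14.2,0],0.14]])

```text
time_s: 21.55
eef_pos: [455.9, 87.1, 127.1]
ee_rot: [-2.442, -1.974, 0.003]
force: [0.1, -0.7, -1.3]
grip_width: 62.3
```

>>> jog_arm(targets=[[0.65,[0,0,0],0],[0.65,[0,0,0],0],[0.65,[0,0,0],0]])

```text
time_s: 21.85
eef_pos: [456.7, 86.0, 128.0]
ee_rot: [-2.451, -1.964, 0.002]
force: [-0.3, -0.1, -0.8]
grip_width: 62.3
```

```bash
python3 - <<'E'
from h import *
from scipy.spatial.transform import Rotation as R
c=shot("s30.png",u=230,v=230,r=60);W=world(c)
m=region(c,W,(400,520),(30,140),(60,160)); q=W[m];P=c["pixels"][m].astype(int); k=P.min(1)>70; r=(P[:,0]>100)&(P[:,1]<80); q2=q[k]
print("red",r.sum(),q[r].mean(0) if r.any() else '')
for a in range(415,505,8):
    s=q2[(q2[:,0]>=a)&(q2[:,0]<a+8)]; s=s[np.argsort(s[:,2])]
    print(a,[(int(p[1]),int(p[2])) for p in s[::max(1,len(s)//9)]])
s=ctrl.state();M=R.from_rotvec(s["ee_rot"]).as_matrix();print(np.degrees(np.arctan2(M[1,1],M[0,1])),s["joint_pos"].round(3))
E
```

```text
21.9 [456.9  86.  128.2] [-0.8  0.6 -0.7] 62.02
red 0 
415 [(90, 135), (81, 139), (82, 141), (85, 142), (84, 146), (84, 148), (82, 151), (84, 154), (86, 155), (85, 158)]
423 [(83, 88), (84, 94), (92, 100), (85, 105), (90, 109), (82, 115), (79, 120), (91, 125), (84, 133), (85, 139)]
431 [(82, 85), (80, 92), (82, 98), (82, 104), (80, 110), (77, 135), (80, 138), (87, 140), (83, 140), (87, 142)]
439 [(82, 82), (82, 89), (80, 95), (79, 103), (75, 135), (74, 137), (78, 139), (79, 140), (90, 141), (80, 141), (91, 142)]
447 [(79, 84), (78, 90), (80, 92), (78, 99), (74, 135), (75, 138), (92, 139), (76, 140), (73, 140), (88, 142), (83, 143)]
455 [(79, 82), (76, 88), (76, 93), (75, 100), (72, 137), (77, 138), (90, 139), (78, 140), (77, 141), (80, 142)]
463 [(76, 83), (75, 91), (76, 95), (72, 108), (69, 136), (71, 139), (74, 140), (74, 140), (87, 141), (82, 142)]
471 [(74, 86), (73, 90), (74, 95), (73, 100), (71, 106), (69, 134), (70, 137), (75, 139), (70, 140), (79, 141), (84, 142)]
479 [(72, 88), (71, 97), (72, 105), (69, 115), (69, 121), (68, 129), (69, 134), (71, 136), (73, 136), (81, 138), (82, 139)]
487 [(89, 137), (68, 138), (67, 140), (68, 140), (69, 142), (68, 146), (67, 152), (66, 155), (67, 157), (69, 157)]
495 [(70, 146)]
503 []
-12.580520011133261 [ 0.076 -0.167  1.974 -0.     1.336  0.295]
```

View pics/s30.png

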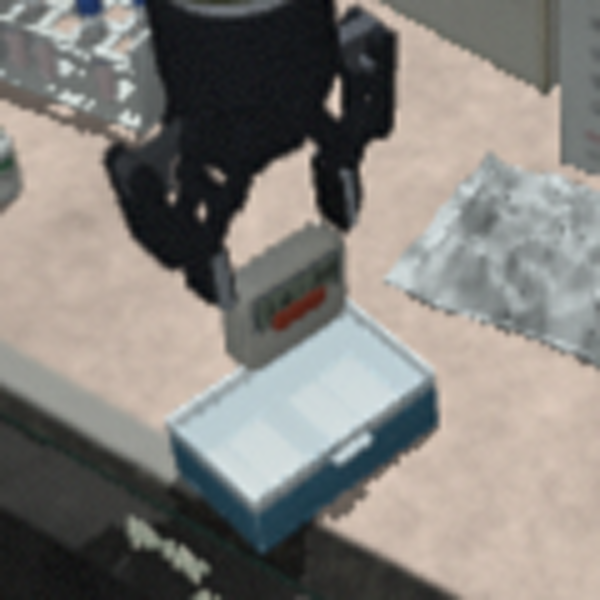

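The timer hangs over the lid, face towards the lip side, digits above the red key (crop px (300,310)); it leans ~7° forward. Now lower.

>>> jog_arm(targets=[[0.65,[0,-0.5,-10],0],[0.65,[0,0,-10],0],[0.65,[0,0,-8],0],[0.65,[0,0,-5],0],[0.65,[0,0,-2],0],[0.65,[0,0,0],0],[0.65,[0,0,0],0]])

```text
time_s: 22.6
eef_pos: [457.3, 86.1, 93.9]
ee_rot: [2.449, 1.968, 0.001]
force: [0.3, -0.2, -0.4]
grip_width: 62.5
```

>>> jog_arm(targets=[[0.65,[0,0,-1],0],[0.65,[0,0,-1],0],[0.65,[0,0,0],0]])

```text
time_s: 22.9
eef_pos: [457.1, 86.0, 91.6]
ee_rot: [2.449, 1.968, 0.0]
force: [0.0, -0.2, -0.5]
grip_width: 62.4
```

>>> jog_arm(targets=[[0.65,[0,0,-1],0],[0.65,[0,0,0],0]])

```text
time_s: 23.1
eef_pos: [457.2, 86.1, 90.8]
ee_rot: [2.449, 1.968, 0.001]
force: [-0.4, 0.5, 0.8]
grip_width: 62.3
```

>>> jog_arm(targets=[[0.65,[0,0,-1],0],[0.65,[0,0,0],0]])

```text
time_s: 23.3
eef_pos: [457.4, 86.4, 90.7]
ee_rot: [-2.449, -1.968, -0.001]
force: [-4.7, 1.4, 9.3]
grip_width: 62.6
```

Contact with the lid (9 N). I'll slacken to let the bottom edge seat flat.

>>> jog_arm(targets=[[0.72,[0,0,0],0],[0.73,[0,0,0],0],[0.734,[0,0,0],0],[0.736,[0,0,0],0],[0.736,[0,0,-1],0],[0.736,[0,0,0],0]])

```text
time_s: 23.9
eef_pos: [457.4, 86.2, 89.2]
ee_rot: [2.449, 1.968, 0.001]
force: [-2.1, 1.3, 4.6]
grip_width: 62.9
```

```bash
cat >> h.py <<'E'
def chk(f,u=230,v=240,r=50):
    c=shot(f,u,v,r);W=world(c)
    m=region(c,W,(400,520),(30,140),(48,115)); q=W[m];P=c["pixels"][m].astype(int); k=P.min(1)>70; q2=q[k]
    for a in range(431,495,8):
        s=q2[(q2[:,0]>=a)&(q2[:,0]<a+8)]; s=s[np.argsort(s[:,2])]
        print(a,[(int(p[1]),int(p[2])) for p in s[::max(1,len(s)//9)]])
    b=region(c,W,(380,540),(0,150),(38,46)); print("case",rect(W[b]))
    return c,W
E
python3 - <<'E'
from h import *
chk("s31.png")
E
```

```text
23.95 [457.4  86.2  89.2] [-2.   1.   4.8] 62.79
431 [(84, 48), (82, 54), (81, 63), (82, 67), (79, 74), (79, 97), (78, 101), (86, 103), (93, 104), (88, 106)]
439 [(82, 49), (79, 56), (81, 59), (80, 68), (76, 98), (78, 101), (82, 103), (86, 104), (84, 104), (83, 105), (85, 106)]
447 [(81, 50), (80, 52), (79, 56), (76, 96), (74, 99), (76, 102), (85, 103), (78, 104), (88, 104), (80, 104), (87, 105)]
455 [(77, 49), (78, 51), (77, 55), (75, 63), (75, 100), (72, 101), (77, 102), (75, 103), (75, 104), (78, 104), (78, 105), (81, 106)]
463 [(76, 48), (76, 51), (74, 57), (74, 61), (70, 99), (72, 101), (75, 103), (82, 104), (74, 104), (81, 106)]
471 [(74, 50), (74, 57), (73, 62), (70, 69), (71, 94), (67, 100), (70, 101), (73, 103), (86, 104), (76, 104), (73, 105)]
479 [(73, 52), (72, 60), (71, 65), (70, 73), (71, 78), (69, 88), (71, 97), (73, 99), (76, 102), (85, 103)]
487 [(86, 95), (68, 101), (86, 101), (68, 105), (69, 107), (68, 108), (88, 113)]
case (array([455. ,  81.9]), array([ 71.3, 113.1]), 75.84890747070312)
```

View pics/s31.png

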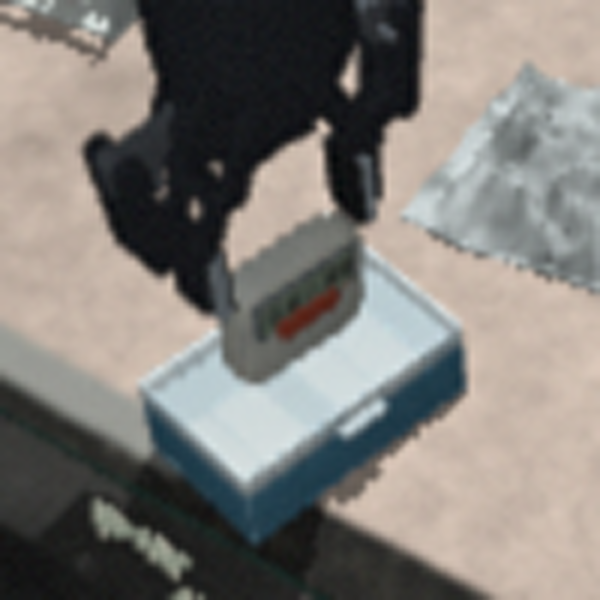

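>>> jog_arm(targets=[[0.737,[0,0,0],0],[0.737,[0,0,-0.5],0],[0.7375,[0,0,0],0],[0.7375,[0,1,0],0],[0.7375,[0,1,0],0],[0.7375,[0,0,0],0]])

```text
time_s: 24.55
eef_pos: [456.9, 88.1, 87.8]
ee_rot: [-2.449, -1.968, 0.001]
force: [-0.0, 0.1, 0.1]
grip_width: 62.8
```

```bash
python3 - <<'E'
from h import *
chk("s32.png")
E
```

```text
24.6 [456.8  88.1  87.9] [ 0.  -0.7 -0.8] 62.95
431 [(82, 48), (81, 52), (82, 60), (81, 66), (82, 71), (80, 98), (81, 100), (93, 102), (83, 103), (93, 104), (87, 106)]
439 [(80, 48), (81, 52), (81, 59), (78, 95), (79, 99), (81, 102), (91, 102), (92, 103), (88, 104), (85, 105)]
447 [(78, 48), (78, 54), (78, 57), (77, 94), (77, 100), (91, 102), (83, 103), (84, 103), (92, 104), (91, 105)]
455 [(77, 52), (76, 58), (77, 62), (74, 98), (80, 100), (83, 102), (87, 103), (84, 104), (87, 105)]
463 [(75, 49), (75, 56), (76, 61), (74, 96), (90, 101), (72, 101), (79, 103), (75, 103), (79, 105)]
471 [(75, 49), (72, 57), (73, 62), (74, 67), (71, 72), (72, 95), (90, 101), (79, 103), (82, 103), (78, 104), (85, 105)]
479 [(73, 52), (72, 60), (71, 68), (72, 74), (70, 82), (71, 88), (72, 93), (71, 97), (74, 98), (77, 100), (80, 103)]
487 [(91, 96), (69, 100), (70, 102), (70, 105), (69, 109), (70, 111)]
case (array([454.5,  78.9]), array([ 74. , 114.6]), 74.0118637084961)
```

Now it is upright within ~2° and the force is zero. Release slowly, checking.

>>> jog_arm(targets=[[0.739,[0,0,0],0],[0.741,[0,0,0],0],[0.744,[0,0,0],0],[0.748,[0,0,0],0]])

```text
time_s: 25.0
eef_pos: [457.1, 88.0, 88.1]
ee_rot: [2.449, 1.968, -0.0]
force: [-1.0, -0.0, 0.6]
grip_width: 64.1
```

```bash
python3 - <<'E'
from h import *
chk("s33.png")
E
```

```text
25.05 [457.1  88.   88.1] [-0.1 -0.6  0.6] 63.99
431 [(82, 48), (81, 57), (82, 62), (83, 66), (82, 71), (84, 95), (85, 99), (82, 100), (93, 101), (87, 102), (87, 105)]
439 [(82, 48), (82, 52), (82, 58), (82, 64), (82, 96), (82, 101), (83, 102), (87, 103), (84, 103), (93, 104)]
447 [(80, 48), (80, 54), (81, 59), (80, 96), (80, 100), (80, 102), (85, 102), (90, 103), (86, 104), (86, 107)]
455 [(78, 48), (76, 54), (78, 57), (78, 95), (79, 99), (78, 101), (83, 103), (88, 103), (76, 104), (85, 105)]
463 [(77, 49), (74, 57), (76, 60), (75, 94), (76, 98), (87, 102), (81, 102), (84, 103), (82, 104), (83, 108)]
471 [(76, 48), (75, 56), (76, 60), (74, 67), (71, 82), (77, 100), (78, 102), (75, 103), (80, 104), (79, 105)]
479 [(76, 50), (74, 58), (72, 66), (73, 68), (75, 72), (73, 78), (74, 83), (73, 91), (79, 96), (80, 101), (74, 102), (81, 102), (83, 103)]
487 [(75, 94), (71, 97), (90, 100), (71, 100), (92, 101), (68, 107), (70, 108), (70, 111), (70, 114)]
case (array([455.6,  83.1]), array([ 70.5, 113. ]), 77.36192321777344)
```

Standing free and vertical. Open fully and retreat upward.

>>> jog_arm(targets=[[0.78,[0,0,0],0],[0.85,[0,0,0],0],[1,[0,0,0],0],[1,[0,0,0],0],[1,[0,0,0],0],[1,[0,0,5],0],[1,[0,0,10],0],[1,[0,0,20],0],[1,[0,0,30],0],[1,[0,0,30],0],[1,[0,0,30],0],[1,[0,0,20],0],[1,[0,0,0],0],[1,[0,0,0],0]])

```text
time_s: 26.45
eef_pos: [457.4, 88.0, 233.9]
ee_rot: [2.448, 1.967, 0.002]
force: [0.1, 0.3, -0.4]
grip_width: 85.3
```

```bash
python3 - <<'E'
from h import *
c,W=chk("s34.png")
m=region(c,W,(400,520),(30,140),(55,108)); q=W[m]; print("timer top",rect(q[q[:,2]>97]),rect(q))
for nm,(u,v,r) in dict(pen=(420,276,24),grn=(168,198,9),blu=(161,217,9)).items():
    q=W[v-r:v+r,u-r:u+r].reshape(-1,3); q=q[(q[:,2]>8)&(q[:,2]<80)]; print(nm,q.mean(0).round(1))
t=grab("top");Wt=world(t);b=region(t,Wt,(380,540),(0,150),(38,46)); print(rect(Wt[b]))
E
```

```text
26.5 [456.7  88.  232.7] [-0.4  0.8 -0.1] 85.47
431 [(83, 50), (83, 56), (83, 63), (84, 68), (83, 96), (82, 100), (84, 101), (85, 102), (94, 104), (95, 104)]
439 [(80, 48), (81, 52), (83, 56), (81, 63), (81, 96), (81, 100), (87, 102), (83, 103), (82, 103), (91, 104), (87, 106)]
447 [(77, 52), (80, 54), (79, 60), (82, 92), (82, 101), (85, 102), (86, 103), (92, 103), (80, 104), (91, 105)]
455 [(78, 48), (78, 55), (78, 61), (78, 98), (90, 101), (83, 103), (88, 103), (86, 104), (83, 105), (84, 108)]
463 [(75, 49), (77, 53), (77, 56), (74, 63), (95, 100), (77, 102), (79, 103), (80, 104), (84, 105)]
471 [(74, 50), (75, 55), (76, 64), (76, 67), (71, 78), (76, 99), (78, 101), (91, 102), (77, 103), (86, 104)]
479 [(74, 50), (73, 59), (73, 66), (73, 71), (74, 77), (73, 87), (74, 95), (77, 100), (80, 101), (81, 103)]
487 []
case (array([456.2,  82.5]), array([ 69.5, 113.1]), 76.86036682128906)
timer top (array([455.7,  87.1]), array([20.5, 58.2]), 79.11459350585938) (array([455.3,  86.2]), array([22.5, 63.5]), 79.1146011352539)
pen [ 655.8 -326.6   14.1]
grn [502.4 332.7  37.9]
blu [447.3 299.7  34.5]
(array([457.5,  83.3]), array([ 58.6, 114.1]), 71.54827117919922)
```

View pics/s34.png

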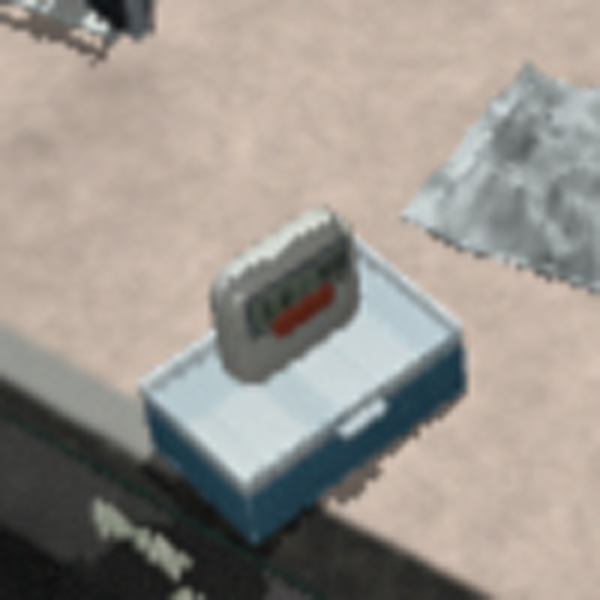

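The picture shows the timer standing free mid-lid (crop px (290,300)), face to the lip, digits upright above the key. Case, bottles and pen are where they were. I'll hand in.

```bash
python3 -c "
from station import ctrl
print(ctrl.close_job())"
```

```text
the job is handed in; nothing more can be done
None
```

I pressed the timer's key in and stood the timer upright in the middle of the case lid, then handed the job in at about 26.5 s of the 54 s allowed.

- **Key:** I pushed down with the closed fingers until the key stopped, at about 15 N. The key's travel can't be read directly, so the full press rests on that force, which is well above the 6 N needed.
- **First try at standing it up failed:** I gripped the timer near its top edge, slackened the grip so it swung bottom-down, and stood it on the table. It toppled onto its face when I released it, still on the table and away from the other things.
- **Second try:** I gripped it at the top edge again, let it swing, and shook it gently until it hung nearly vertical. I carried it to the lid, let the bottom edge settle flat, and released it slowly.

**Last checks, with the gripper clear:**
- **Timer:** it stands vertical within about 2°, with its top at about 103 mm. Its centre is about 3 mm from the lid's middle, and it is square to the lip side within about 2–3°. The face looks out over the lip, with the digits the right way up.
- **Case:** by the side camera it is within about 1–2 mm of its starting place. The top camera's last outline of the case (58.6 mm wide, turned about 6°) disagreed. I put that down to the timer and arm covering part of the lid, because its centre still agreed within 1 mm.
- **Bottles and pen:** they have not moved by more than about 1 mm.

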